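# Rack the T-keys and close the crystal press

### The arm

A 6-joint arm with a two-finger parallel gripper is mounted at the origin on the work surface. World frame = base frame: x ahead of the robot, y to its left, z up, the work surface at z = 0. Lengths are in m, angles in rad, forces in N, time in s.
With the tool pointing down it reaches from about 0.225 to 0.875 m from the base axis. Payload 3.4 kg.
Tool frame: the origin (TCP) lies midway between the tips of the shut fingers; the grasp point (between the pads) lies 19 mm behind it (manip.tcp_to_grasp is the distance from the TCP to the grasp point, in m); x points along the fingers, y is the direction in which the jaws open and shut, and the axes are right-handed (so a half turn about x gives the same grasp; the last joint's range is limited). The gripper opens to 85 mm and grips with 20 to 120 N. Pads are 22 mm wide; open, the fingers measure 114 mm over their backs; the gripper's body (76 mm by 85 mm) begins 54 mm behind the grasp point. The pads swing forward as they close: fully open they stand 13 mm farther back than shut.
Start: joints at [1.113, 0.276, 1.505, -0, 1.361, -0.121], TCP at [0.19, 0.543, 0.231] pointing down, gripper open.
Joint ranges: [-2.89, 2.89], [-0.75, 2.08], [0.22, 2.7], [-1.18, 4.32], [0.11, 2.71], [-2.7, 2.7]. Speed limits (rad/s): [2.57, 2.57, 3.14, 3.14, 3.14, 3.14].

### API

Orientations are given as a unit quaternion [w, x, y, z].
In Python, from rig import readout, eyes, job, manip gives the robot as it stands. The module is installed in compiled form; this text tells all that it offers.
- The arm moves only by the tool carry_out, never from a script. Its argument "deltas" is one flat list of numbers, 7 for each row, row after row: the shift along the tool's x, y, z scaled (see below), then the turn, a rotation vector about the tool's x, y, z scaled (see below), then the opening, from -1 (shut) to 1 (fully open). In form: [dx, dy, dz, ax, ay, az, grip, dx, dy, dz, ax, ay, az, grip, ...]. A call has 1 to 10 rows; each row shifts and turns the commanded pose from where the row before left it, along the tool's axes as they then stand; what a row does not reach is not made up. The controller multiplies each number of a shift by 60 mm and each number of a turn by 4 degrees. A row lasts 1/8 s, in which the tool goes at most 62.5 mm and 10.7 degrees, less where a joint would pass 70% of its speed; a pose out of reach is approached as far as the arm can. A call with a number of a shift or a turn outside -1 to 1 is refused whole. A call with a gripper value outside its range is refused whole. The fingers move at their own pace and stop on an object; "newtons" is the grip in N (left out, the last holds). Time passes only in rows, so rows that do not move let the fingers close. It gives the time, the measured TCP pose, the force and the opening at its end, in the units of the state.
- readout.get_state(): the state, without advancing time (a new reading comes with each control period).
- eyes.get_image(name): name is "scene" or "top" or "wrist"; returns a dict with "color" (400x640x3 uint8, red, green, blue), "z_map" (400x640 float32, m along the optical axis (not along the pixel's ray), 0 where there is no reading), "mtx" (3x3 intrinsics, pixels), "origin" and "orientation" of the camera in the world. Camera axes: x right, y down, z forward; pixel columns grow to the right and rows downward; lengths in m; the calibration is good to about 2 mm. A picture is of the moment at which its call begins.
- job.sign_off(): hands the job in, once; it reports no verdict.
The state is a dict: "clock": time; "qpos": joint angles; "qd": joint speeds; "effort": joint torques, N m; "position": TCP position; "ee_rot": TCP orientation; "contact_force": force on the tool from outside, world axes, zero at the start; "moment": the same for the moment, N m; "width": finger opening in m.
Only numpy, scipy, OpenCV 4.12 (cv2) and the standard library are available. Lean on these libraries where they do the work, as an engineer would, in place of code of your own. Each camera call takes 0.05 s, during which the arm holds its last target.

### The job

Put the watch bench in order: stand every T-handle key from the yellow mat in the wooden stand, stem down and all the way in, one to a bore. Set the white spool-shaped die from the clear tray fully down on the press's spindle, and only after that bring the press lever all the way down over it. Do not push the loupe, the watch case or the blower about.

Things in the scene. Friction and masses are not known exactly. Their poses are not given: they have to be found in the camera images.
- key0: T-handle key lying on the yellow mat, 120 g, one of up to three alike (absent ones read None): black crossbar 14 mm thick, 40 mm long over its 5 mm brass end buttons (2 mm proud), round steel stem 14 mm thick from its middle. Origin at the crossbar's centre, on its axis (7 mm above the mat when lying); y along the crossbar; stem along -x, so x points up when it hangs or stands stem down
- key0_tip (a point): round end of the stem of key0, 105 mm from the crossbar axis; the balance point is 46 mm down the stem. Pinched firmly by its end buttons the key keeps its attitude; with the grip eased almost to nothing it swings about the crossbar until the stem hangs straight down
- key1: T-handle key lying on the yellow mat, 120 g, one of up to three alike (absent ones read None): black crossbar 14 mm thick, 40 mm long over its 5 mm brass end buttons (2 mm proud), round steel stem 14 mm thick from its middle. Origin at the crossbar's centre, on its axis (7 mm above the mat when lying); y along the crossbar; stem along -x, so x points up when it hangs or stands stem down
- key1_tip (a point): round end of the stem of key1, 105 mm from the crossbar axis; the balance point is 46 mm down the stem. Pinched firmly by its end buttons the key keeps its attitude; with the grip eased almost to nothing it swings about the crossbar until the stem hangs straight down
- key2: T-handle key lying on the yellow mat, 120 g, one of up to three alike (absent ones read None): black crossbar 14 mm thick, 40 mm long over its 5 mm brass end buttons (2 mm proud), round steel stem 14 mm thick from its middle. Origin at the crossbar's centre, on its axis (7 mm above the mat when lying); y along the crossbar; stem along -x, so x points up when it hangs or stands stem down
- key2_tip (a point): round end of the stem of key2, 105 mm from the crossbar axis; the balance point is 46 mm down the stem. Pinched firmly by its end buttons the key keeps its attitude; with the grip eased almost to nothing it swings about the crossbar until the stem hangs straight down
- stand: fixed wooden key stand, block 56 mm (x) by 200 mm (y) by 50 mm high, origin at the centre of its underside, four round bores in a row along its y
- stand_hole0 (a point): centre of the mouth of bore 0 of the stand, in its top face (50 mm up): bore 19 mm in diameter, 45 mm deep; bores are 48 mm apart
- stand_hole1 (a point): centre of the mouth of bore 1 of the stand, in its top face (50 mm up): bore 19 mm in diameter, 45 mm deep; bores are 48 mm apart
- stand_hole2 (a point): centre of the mouth of bore 2 of the stand, in its top face (50 mm up): bore 19 mm in diameter, 45 mm deep; bores are 48 mm apart
- stand_hole3 (a point): centre of the mouth of bore 3 of the stand, in its top face (50 mm up): bore 19 mm in diameter, 45 mm deep; bores are 48 mm apart
- mat: yellow silicone mat, fixed, 280 mm (x) by 360 mm (y), 3 mm thick, origin at the centre of its underside
- tray: fixed clear plastic tray, 110 mm square, walls 14 mm high, floor 3 mm thick; origin at the centre of its underside; the die stands in it
- die: white nylon press die in the shape of a spool, 60 g: 40 mm tall, flanges 36 mm in diameter and 10 mm thick at both ends, waist 24 mm, bore 14 mm right through; origin at the centre of its lower face, z along the bore
- press: fixed crystal press: grey base plate 250 by 110 mm, 18 mm thick, reaching from 60 mm in front of (-x) to 190 mm behind (+x) the spindle; origin on the spindle axis at the table; two cheeks at +x from 125 to 175 mm, 102 mm high, carry the lever hinge
- press_seat (a point): centre of the round steel seat (44 mm across, 25 mm above the table) at the foot of the upright spindle; the spindle is 10 mm in diameter, rises 30 mm above the seat and has a tapered top
- lever (a joint): press lever, hinged on a horizontal axis at press_hinge: 0 = fully down (level, its pad 2 mm above a seated die), growing as it is raised; up to 1.6 rad, starts almost upright. Stiff hinge (0.3 N m): it stays where it is left
- press_hinge (a point): centre of the lever hinge, 150 mm behind (+x of the press) the spindle and 82 mm above the table; the hinge axis is the press's y
- lever_grip (a point): point on the lever's axis 190 mm from the hinge, in its round black handle (22 mm in diameter, from 135 to 210 mm from the hinge); when down it lies in front of the spindle, 82 mm above the table
- loupe: chrome loupe standing on the mat, 36 mm wide, 32 mm high; not part of the job
- watchcase: steel wrist-watch case, 40 mm across, 10 mm high; not part of the job
- blower: black rubber dust blower standing up on the mat, 52 mm wide, 85 mm high; not part of the job

How it is judged:
By the outcome, as a careful person would: the job done as asked, in the order asked, and still so for the second after the job is handed in, with the robot touching nothing.
Of key0, key1, key2 only 2 to 3 are there at a start; the rules pass over those that are not, and their reading is None.
At some moment in a run one of key0, key1, key2, die may be knocked a few centimetres aside while the robot is not near it.
It also fails if it takes over 210 s, if anything falls off the work surface, if the arm or the gripper's body presses on something with over 40 N, if the wrist force passes 120 N, or if a joint passes its speed limit or range.

## Working session

There is one attempt and no reset: what is moved stays moved. The work goes in short steps, Python scripts to look and compute and a tool call to move; the robot and the scene stay as the last step left them, time stands still between calls to the robot, and variables do not carry over. Pictures are saved under pics/ and viewed, and the job is handed in when it is done.

Besides the shell and the picture viewer there is one more tool, called after ">>>" in YAML: its name, and indented under it one key for each argument. carry_out: Moves the arm, as the interface text tells. Its arguments: {"type":"object","properties":{"deltas":{"type":"array"},"newtons":{"type":"number"}},"required":["deltas"]}

```bash
ls; mkdir -p pics; cat > h.py <<'E'
import numpy as np, cv2
from rig import readout, eyes, job, manip
from scipy.spatial.transform import Rotation as R
def rot(q): return R.from_quat([q[1],q[2],q[3],q[0]]).as_matrix()
def snap(name,fn):
    im=eyes.get_image(name); cv2.imwrite('pics/'+fn+'.png',cv2.cvtColor(im['color'],cv2.COLOR_RGB2BGR)); np.savez('pics/'+fn+'.npz',**im); return im
def cloud(im):
    z=im['z_map'];K=im['mtx'];v,u=np.mgrid[:400,:640]
    p=np.stack([(u-K[0,2])/K[0,0]*z,(v-K[1,2])/K[1,1]*z,z],-1)
    W=p@rot(im['orientation']).T+np.array(im['origin']); W[z==0]=np.nan; return W
def proj(im,P):
    P=np.atleast_2d(P);c=(P-im['origin'])@rot(im['orientation']);K=im['mtx']
    return np.stack([c[:,0]/c[:,2]*K[0,0]+K[0,2],c[:,1]/c[:,2]*K[1,1]+K[1,2]],-1)
E
python3 - <<'E'
from h import *
s=readout.get_state(); print(s); print(manip.tcp_to_grasp)
for n in ['scene','top','wrist']:
    im=snap(n,n+'0'); print(n,im['origin'],im['orientation'],im['mtx'])
E
```

```text
pics
{'clock': 0.0, 'qpos': array([ 1.11296750e+00,  2.76590718e-01,  1.50614980e+00,  7.17830636e-06,
        1.36068845e+00, -1.21025209e-01]), 'qd': array([ 0.00071145,  0.00021598,  0.0004872 ,  0.00099557, -0.00360527,
        0.00019494]), 'effort': array([ 1.15324434e-03, -4.16780233e+01, -2.45801139e+01, -9.56216695e-05,
        1.11334742e-02, -6.71295979e-07]), 'position': array([0.18980036, 0.54220665, 0.23043551]), 'ee_rot': array([ 0.69691592,  0.11789498,  0.69729126, -0.11913803]), 'contact_force': array([-0.70094165, -0.01933275, -0.50193405]), 'moment': array([-0.00992746,  0.00320108, -0.00756582]), 'width': 0.08552610998473381}
0.0187
scene [1.27026322 0.15221085 0.86299005] [-0.23461226  0.57885424  0.72663201 -0.28616563] [[473.81147391   0.         316.83643287]
 [  0.         473.81147391 206.48547949]
 [  0.           0.           1.        ]]
top [ 0.29865815 -0.00242569  1.10500275] [ 0.07453431 -0.66628147  0.73756028 -0.08073707] [[378.91725609   0.         318.7702697 ]
 [  0.         378.91725609 199.08619073]
 [  0.           0.           1.        ]]
wrist [0.11173271 0.57034051 0.3729145 ] [0.13314807 0.80456506 0.57118778 0.09322642] [[344.49352327   0.         317.60637903]
 [  0.         344.49352327 194.19848347]
 [  0.           0.           1.        ]]
```

View pics/top0.png

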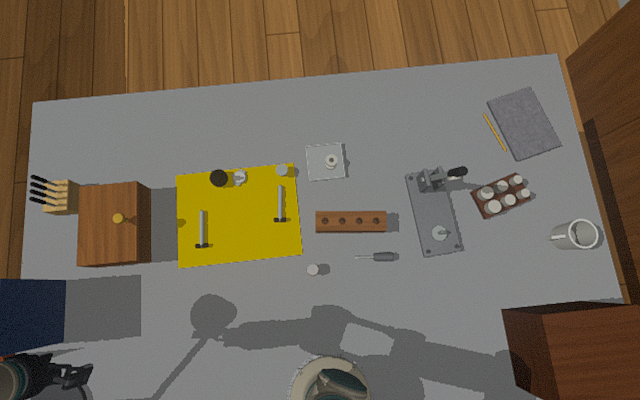

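View pics/scene0.png

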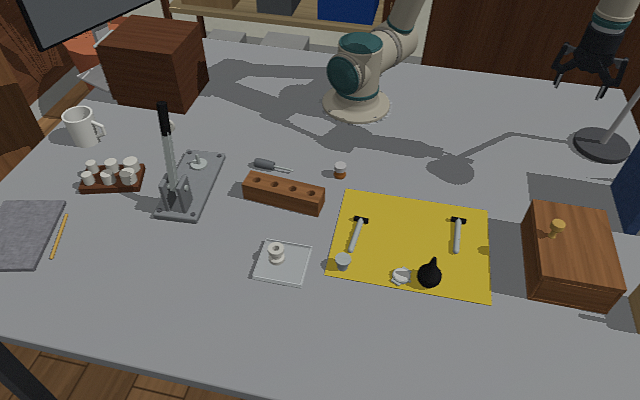

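View pics/wrist0.png

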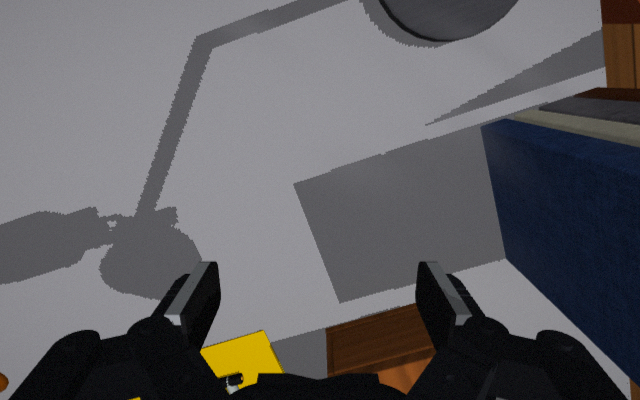

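```bash
python3 - <<'E'
from h import *
for n,(u0,u1,v0,v1) in {'top':(170,480,125,285),'scene':(140,500,140,300)}.items():
    im=cv2.imread(f'pics/{n}0.png')[v0:v1,u0:u1]
    cv2.imwrite(f'pics/{n}0c.png',cv2.resize(im,None,fx=2.2 if n=='scene' else 2.5,fy=2.2 if n=='scene' else 2.5,interpolation=cv2.INTER_CUBIC))
d=dict(np.load('pics/top0.npz'));W=cloud(d)
print(W[300,450],W[100,250])
hsv=cv2.cvtColor(d['color'],cv2.COLOR_RGB2HSV)
mat=((hsv[...,0]>22)&(hsv[...,0]<35)&(hsv[...,1]>150)).astype(np.uint8)
mat[:, :170]=0;mat[:,310:]=0
P=W[mat>0];print('mat z',np.median(P[:,2]),np.percentile(P,[0.5,99.5],axis=0))
reg=cv2.morphologyEx(mat,cv2.MORPH_CLOSE,np.ones((35,35)))
obj=((W[...,2]>0.007)&(reg>0)).astype(np.uint8)
n,l,st,c=cv2.connectedComponentsWithStats(obj)
for i in range(1,n):
    if st[i,4]>10:
        Q=W[l==i];print(st[i],Q.mean(0).round(4),Q.max(0).round(3),Q.min(0).round(3))
E
```

```text
[ 2.17498365e-01 -3.63297810e-01 -6.62886719e-05] [0.88736924 0.15970464 0.00110362]
mat z nan [[nan nan nan]
 [nan nan nan]]
[276 165  12  12 114] [0.6357 0.0773 0.0332] [0.652 0.093 0.04 ] [0.62  0.06  0.007]
[232 169  14  17 155] [0.6335 0.2075 0.0117] [0.66  0.228 0.018] [0.61  0.188 0.007]
[208 172  20  16 238] [0.6247 0.2608 0.0464] [0.648 0.3   0.091] [0.607 0.239 0.008]
[273 185  14  38 198] [0.5305 0.0922 0.0155] [0.597 0.115 0.021] [0.484 0.077 0.007]
[193 210  16  39 230] [0.4789 0.3246 0.0149] [0.545 0.351 0.022] [0.433 0.307 0.007]
```

View pics/top0c.png

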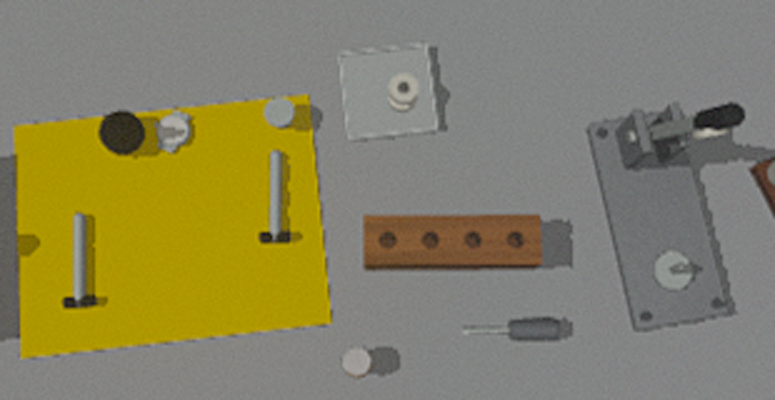

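View pics/scene0c.png

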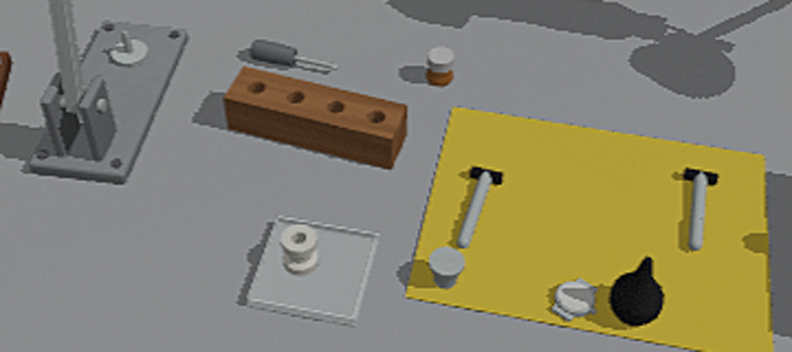

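```bash
cat >> h.py <<'E'
def ray(im,uv,z):
    uv=np.atleast_2d(uv).astype(float);K=im['mtx']
    d=np.stack([(uv[:,0]-K[0,2])/K[0,0],(uv[:,1]-K[1,2])/K[1,1],np.ones(len(uv))],-1)@rot(im['orientation']).T
    o=np.array(im['origin']); t=(z-o[2])/d[:,2]; return o+d*t[:,None]
def blobs(mask,mn=8):
    n,l,st,c=cv2.connectedComponentsWithStats(mask.astype(np.uint8))
    return [(st[i],c[i],l==i) for i in range(1,n) if st[i,4]>=mn]
E
python3 - <<'E'
from h import *
for n,box in {'top':(310,395,203,240),'scene':(235,330,168,218)}.items():
    d=dict(np.load(f'pics/{n}0.npz'));g=cv2.cvtColor(d['color'],cv2.COLOR_RGB2GRAY).astype(float)
    hsv=cv2.cvtColor(d['color'],cv2.COLOR_RGB2HSV)
    m=np.zeros(g.shape,bool);u0,u1,v0,v1=box;m[v0:v1,u0:u1]=True
    dark=m&(g<60)
    print(n)
    for st,c,_ in blobs(dark,6): print(st,ray(d,c,0.05).round(4))
d=dict(np.load('pics/top0.npz'));W=cloud(d)
def sel(c,zlo,zhi): return (np.linalg.norm(W[...,:2]-c,axis=-1)<0.09)&(W[...,2]>zlo)&(W[...,2]<zhi)
Q=W[203:240,310:395].reshape(-1,3);Q=Q[(Q[:,2]>0.042)&(Q[:,2]<0.06)];print('stand',Q.mean(0),cv2.minAreaRect(Q[:,:2].astype(np.float32)))
# die / spindle
for n,box in {'die':(300,350,140,185),'press':(400,470,160,260)}.items():
    u0,u1,v0,v1=box;Q=W[v0:v1,u0:u1].reshape(-1,3)
    if n=='die':
        q=Q[(Q[:,2]>0.03)];print('die top',np.nanmedian(q,0),q.min(0),q.max(0),len(q))
    else:
        q=Q[(Q[:,2]>0.010)&(Q[:,2]<0.021)];print('plate',len(q),cv2.minAreaRect(q[:,:2].astype(np.float32)))
        q=Q[(Q[:,2]>0.0225)&(Q[:,2]<0.028)&(Q[:,0]<0.48)];print('seat',len(q),q.mean(0),q.min(0),q.max(0))
        q=Q[(Q[:,2]>0.035)&(Q[:,2]<0.07)&(Q[:,0]<0.48)];print('spindle',len(q),q)
E
```

```text
top
[324 218   4   3   8] [[ 0.4744 -0.0361  0.05  ]]
[340 218   5   4  12] [[ 0.4689 -0.0835  0.05  ]]
[357 218   5   5  11] [[ 0.4631 -0.1319  0.05  ]]
[374 218   5   5  13] [[ 0.4582 -0.1793  0.05  ]]
[317 231  68   2  69] [[ 0.4338 -0.1017  0.05  ]]
scene
[262 168  12   2  16] [[ 0.4151 -0.1603  0.05  ]]
[255 178   5   4  16] [[ 0.4612 -0.1743  0.05  ]]
[273 182   5   5  19] [[ 0.4667 -0.1272  0.05  ]]
[ 242  185   77   32 1021] [[ 0.5184 -0.0987  0.05  ]]
[290 186   6   5  21] [[ 0.4713 -0.0801  0.05  ]]
[309 191   6   5  21] [[ 0.4759 -0.0319  0.05  ]]
stand [ 0.46285257 -0.10474604  0.04958221] ((0.4627917408943176, -0.10630466789007187), (0.19986379146575928, 0.05717792361974716), 84.24298858642578)
die top [ 0.64818248 -0.07020198  0.04190932] [ 0.63137759 -0.08685608  0.03029087] [ 0.6646623  -0.05357057  0.04705218] 107
plate 2394 ((0.4703335165977478, -0.35017138719558716), (0.24972759187221527, 0.11093822121620178), 4.311705112457275)
seat 150 [ 0.40402737 -0.35613611  0.02467897] [ 0.34863598 -0.40263419  0.02258189] [ 0.46628856 -0.30894463  0.02794742]
spindle 14 [[ 0.41008774 -0.35386443  0.03597813]
 [ 0.40799401 -0.35092485  0.05335462]
 [ 0.40765459 -0.3535143   0.05390375]
 [ 0.40705309 -0.35524681  0.05698959]
 [ 0.40633677 -0.35035777  0.04518435]
 [ 0.40541134 -0.35105744  0.05150942]
 [ 0.40478086 -0.35268603  0.05494963]
 [ 0.40427091 -0.35469231  0.05721241]
 [ 0.40479511 -0.36016818  0.04920011]
 [ 0.40354963 -0.34988143  0.04517445]
 [ 0.40309488 -0.35210204  0.04690111]
 [ 0.4024245  -0.35358065  0.05082792]
 [ 0.40234549 -0.35705392  0.04875194]
 [ 0.40091617 -0.35368836  0.04064039]]
```

```bash
cat >> h.py <<'E'
def keyfind(im,c,zmat=0.003,r=0.12):
    """c: approx mid of key xy; returns centre, tip, stem dir using stem pixels & black pixels"""
    hsv=cv2.cvtColor(im['color'],cv2.COLOR_RGB2HSV)
    v,u=np.mgrid[:400,:640]; G=ray(im,np.stack([u.ravel(),v.ravel()],-1),0.010).reshape(400,640,3)
    near=np.linalg.norm(G[...,:2]-c,axis=-1)<r
    stem=near&(hsv[...,1]<70)&(hsv[...,2]>100)
    blk=near&(hsv[...,2]<50)
    b=max(blobs(stem,20),key=lambda t:t[0][4])
    S=G[b[2]][:,:2]; 
    m=S.mean(0);w,V=np.linalg.eigh(np.cov((S-m).T));d=V[:,1]
    bb=[t for t in blobs(blk,10)]
    return m,d,b[0],[(t[0],G[t[2]].mean(0)) for t in bb], S
def plan(p,Rt=None):
    s=readout.get_state();R0=rot(s['ee_rot']);d=np.array(p)-s['position']
    print('tool-frame shift/60mm',(R0.T@d/0.06).round(2),'world d mm',(d*1000).round(1))
    if Rt is not None:
        rv=R.from_matrix(R0.T@Rt).as_rotvec(degrees=True);print('turn/4deg',(rv/4).round(2))
        rv=R.from_matrix(R0.T@Rt@np.diag([1,-1,-1])).as_rotvec(degrees=True);print('alt turn/4deg',(rv/4).round(2))
def down(yaw_y):
    """tool down; tool y axis at world heading yaw_y"""
    x=np.array([0,0,-1.]);y=np.array([np.cos(yaw_y),np.sin(yaw_y),0]);return np.stack([x,y,np.cross(x,y)],1)
E
python3 - <<'E'
from h import *
for n in ['top','scene']:
    d=dict(np.load(f'pics/{n}0.npz'))
    for c in [(0.49,0.325),(0.54,0.09)]:
        m,dr,st,bb,S=keyfind(d,np.array(c),r=0.085)
        print(n,m,dr,st,bb)
s=readout.get_state();print(rot(s['ee_rot']).round(3))
E
```

```text
top [0.4942143  0.32537514] [-0.9994295   0.03377373] [200 210   4  35 103] [(array([196, 244,   4,   4,  12], dtype=int32), array([0.44157291, 0.33748608, 0.01      ]))]
top [0.53942864 0.02496306] [-0.99999038 -0.00438717] [296 181  14  44 356] []
scene [0.49622336 0.32500854] [-0.99936459  0.03564283] [454 218   8  36 166] [(array([451, 217,   7,   5,  27], dtype=int32), array([0.44475751, 0.31545059, 0.01      ])), (array([460, 218,   6,   6,  22], dtype=int32), array([0.44532385, 0.33769303, 0.01      ]))]
scene [0.54250219 0.02593487] [-0.99994401 -0.01058226] [320 208  21  43 455] [(array([354, 216,   7,   5,  25], dtype=int32), array([0.49594222, 0.08432677, 0.01      ])), (array([362, 217,   6,   7,  26], dtype=int32), array([0.49805396, 0.10657528, 0.01      ]))]
[[-0.001  0.33   0.944]
 [-0.001  0.944 -0.33 ]
 [-1.    -0.001 -0.   ]]
```

```bash
python3 - <<'E'
from h import *
plan([0.42,0.327,0.22],down(np.deg2rad(88)))
for q in ([0.42,0.327,0.22],[0.36,0.327,0.22]):
  pass
s=readout.get_state(); d=dict(np.load('pics/wrist0.npz'));print(proj(d,[s['position'],s['position']-[0,0,.2]]))
E
```

```text
tool-frame shift/60mm [ 0.18 -2.12  4.81] world d mm [ 230.2 -215.3  -10.6]
turn/4deg [-4.32 -0.01  0.02]
alt turn/4deg [4.068e+01 3.000e-02 1.000e-02]
[[316.86751343 264.53063208]
 [317.67728955 163.55695314]]
```

>>> carry_out:
  deltas: [0.03,-0.35,0.8,0,0,0,1,0.03,-0.35,0.8,0,0,0,1,0.03,-0.35,0.8,0,0,0,1,0.03,-0.35,0.8,0,0,0,1,0.03,-0.35,0.8,0,0,0,1,0.03,-0.35,0.8,0,0,0,1,0,0,0,-1,0,0,1,0,0,0,-1,0,0,1,0,0,0,-1,0,0,1,0,0,0,-1.0,0,0,1]

```text
clock: 1.4
position: [0.4201, 0.3284, 0.2202]
ee_rot: [0.707, 0.02, 0.707, -0.02]
contact_force: [0.4, 0.3, 1.0]
width: 0.0853
```

>>> carry_out:
  deltas: [0,0,0,-0.32,0,0,1,0,0,0,0,0,0,1,0,0,0,0,0,0,1]

```text
clock: 1.78
position: [0.4202, 0.3286, 0.2205]
ee_rot: [0.707, 0.013, 0.707, -0.013]
contact_force: [-0.1, 0.9, -0.7]
width: 0.0851
```

```bash
python3 - <<'E'
from h import *
im=snap('wrist','w1');s=readout.get_state();print(s['position'],rot(s['ee_rot']).round(3))
E
```

```text
[0.42017392 0.32864654 0.22048376] [[-0.     0.036  0.999]
 [ 0.     0.999 -0.036]
 [-1.     0.    -0.   ]]
```

View pics/w1.png

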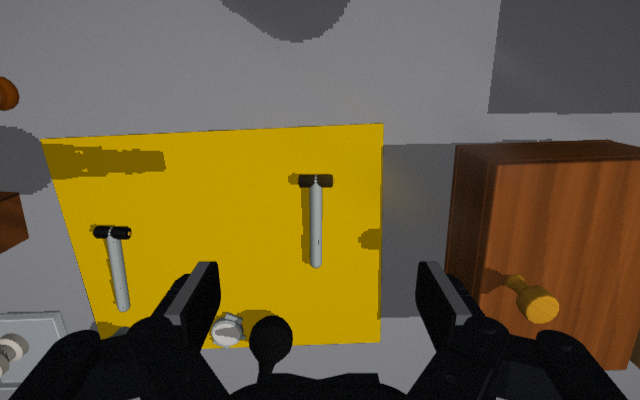

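```bash
cat >> h.py <<'E'
def barfind(im,uv,win=40,z=0.010,thr=55):
    """black crossbar near pixel uv: fit"""
    g=im['color'].max(-1).astype(int);m=np.zeros(g.shape,bool);u,v=map(int,uv);m[max(0,v-win):v+win,max(0,u-win):u+win]=True
    return blobs(m&(g<thr),30)
E
python3 - <<'E'
from h import *
d=dict(np.load('pics/w1.npz'));W=cloud(d)
for uv in [(316,181),(112,232)]:
    for st,c,m in barfind(d,uv):
        print(st,c,ray(d,c,0.012).round(4),cv2.minAreaRect(np.argwhere(m)[:,::-1].astype(np.float32)))
    for z in (0.003,):
        print(ray(d,uv,0.012).round(4))
# stems
hsv=cv2.cvtColor(d['color'],cv2.COLOR_RGB2HSV)
for (u0,u1,v0,v1) in [(295,335,188,275),(95,140,238,318)]:
    m=np.zeros((400,640),bool);m[v0:v1,u0:u1]=True
    st=(hsv[...,1]<70)&(hsv[...,2]>90)&m
    b=max(blobs(st),key=lambda t:t[0][4]);print(b[0])
    v,u=np.nonzero(b[2]);G=ray(d,np.stack([u,v],-1),0.012)[:,:2];mm=G.mean(0);w,V=np.linalg.eigh(np.cov((G-mm).T));dv=V[:,1]*np.sign(V[0,1]);t=(G-mm)@dv
    print('stem mean',mm,'dir',dv,np.degrees(np.arctan2(dv[1],dv[0])),'range',t.min(),t.max(),'tip',mm+dv*t.max(),'cent',mm+dv*(t.max()-.105))
    q=W[b[2]];print('z',np.nanmax(q[:,2]))
print('mat z',np.nanmedian(W[240:300,350:375,2]))
E
```

```text
[298 175  17  13 176] [305.84090909 180.32386364] [[0.4402 0.3159 0.012 ]] ((305.8414611816406, 180.4268341064453), (15.23955249786377, 12.368332862854004), 6.340191841125488)
[317 175  15  12 142] [323.8028169  180.83098592] [[0.4414 0.3349 0.012 ]] ((324.0, 180.5), (11.0, 14.0), 90.0)
[[0.4413 0.3266 0.012 ]]
[ 93 226  17  12 167] [100.85628743 231.35928144] [[0.4914 0.0845 0.012 ]] ((101.0, 231.5), (11.0, 16.0), 90.0)
[110 227  21  13 206] [119.84466019 232.32038835] [[0.4933 0.1054 0.012 ]] ((120.0, 233.0), (12.0, 20.0), 90.0)
[[0.4926 0.0967 0.012 ]]
[311 188  11  80 841]
stem mean [0.49409495 0.32481619] dir [ 0.99951001 -0.03130075] -1.7936939356086068 range -0.04506443461896578 0.05097118065491162 tip [0.54504115 0.32322075] cent [0.4400926  0.32650733]
z 0.018586158431369293
[107 238  23  74 928]
stem mean [0.54652204 0.09158533] dir [ 0.99600344 -0.0893149 ] -5.124195128605403 range -0.04677842632185652 0.05147838871643146 tip [0.59779469 0.08698754] cent [0.49321433 0.09636561]
z 0.018478682581825223
mat z 0.00271189424731752
```

```bash
python3 - <<'E'
from h import *
plan([0.4402,0.3265,0.05],down(np.deg2rad(88.2)))
E
```

```text
tool-frame shift/60mm [ 2.84 -0.02  0.33] world d mm [  20.    -2.1 -170.5]
turn/4deg [-0.06 -0.   -0.  ]
alt turn/4deg [44.94 -0.    0.  ]
```

>>> carry_out:
  deltas: [0.6,0,0.07,0,0,0,0.3,0.6,0,0.07,0,0,0,0.3,0.6,0,0.07,0,0,0,0.3,0.6,0,0.06,0,0,0,0.3,0.44,-0.02,0.06,-0.06,0,0,0.3,0,0,0,0,0,0,0.3,0,0,0,0,0,0,0.3]
  newtons: 60

```text
clock: 2.7
position: [0.4406, 0.3272, 0.051]
ee_rot: [0.707, 0.011, 0.707, -0.011]
contact_force: [0.3, -1.0, 0.1]
width: 0.0555
```

```bash
python3 - <<'E'
from h import *
im=snap('wrist','w2');s=readout.get_state();print(s['position'],rot(s['ee_rot']).round(3),s['width'])
E
```

```text
[0.44080887 0.32737634 0.05141629] [[ 0.002  0.031  1.   ]
 [ 0.001  1.    -0.031]
 [-1.     0.001  0.002]] 0.05574077985730802
```

View pics/w2.png

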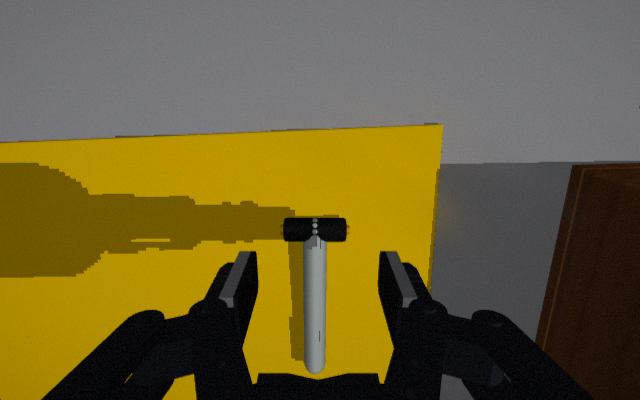

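```bash
python3 - <<'E'
from h import *
d=dict(np.load('pics/w2.npz'))
print(ray(d,[(315.5,230),(282,230),(349,229),(315,373)],0.010).round(4)); print(d['origin'])
print(proj(d,[[0.4408,0.3274,0.051-.0027]]))
E
```

```text
[[0.4419 0.3264 0.01  ]
 [0.4413 0.3069 0.01  ]
 [0.4419 0.346  0.01  ]
 [0.5487 0.3226 0.01  ]]
[0.35761037 0.33014917 0.19327833]
[[317.02099881 261.63245604]]
```

>>> carry_out:
  deltas: [0.4,-0.01,0,0,0,0,0.2,0.3,0,0,0,0,0,0.2,0.1,0,0,0,0,0,0.2,0,0,0,0,0,0,0.2,0,0,0,0,0,0,0.2]

```text
clock: 3.38
position: [0.4407, 0.3266, 0.0031]
ee_rot: [0.708, 0.011, 0.706, -0.011]
contact_force: [-0.2, -1.2, 0.2]
width: 0.0515
```

Close firmly.

>>> carry_out:
  deltas: [0,0,0,0,0,0,-0.4,0,0,0,0,0,0,-0.4,0,0,0,0,0,0,-0.4,0,0,0,0,0,0,-0.4,0,0,0,0,0,0,-0.4]
  newtons: 60

```text
clock: 4.0
position: [0.4406, 0.3265, 0.0034]
ee_rot: [0.708, 0.011, 0.706, -0.011]
contact_force: [-0.4, -0.1, 6.2]
width: 0.0346
```

>>> carry_out:
  deltas: [-0.2,0,0,0,0,0,-0.4,-0.5,0,0,0,0,0,-0.4,-0.5,0,0,0,0,0,-0.4,-0.5,0,0,0,0,0,-0.4,-0.5,0,0,0,0,0,-0.4,0,0,0,0,0,0,-0.4]

```text
clock: 4.75
position: [0.4415, 0.327, 0.137]
ee_rot: [0.709, 0.012, 0.705, -0.01]
contact_force: [-0.1, 0.4, -1.3]
width: 0.0344
```

```bash
python3 - <<'E'
from h import *
im=snap('wrist','w3');s=readout.get_state();print(s['position'],s['contact_force'],s['width'],s['moment'])
E
```

```text
[0.44032187 0.3263876  0.1352525 ] [ 0.14821141  0.53257253 -2.12452668] 0.03458135212492057 [-0.02311092  0.09042689 -0.02707768]
```

View pics/w3.png

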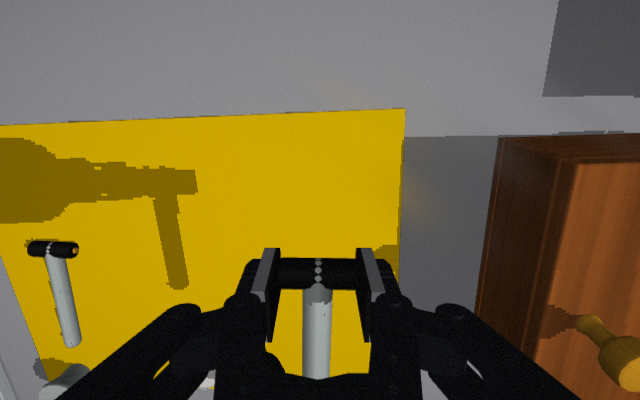

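>>> carry_out:
  deltas: [0,0,0,0,0,0,-0.4,0,0,0,0,0,0,-0.4,0,0,0,0,0,0,-0.3,0,0,0,0,0,0,-0.25,0,0,0,0,0,0,-0.22,0,0,0,0,0,0,-0.22]
  newtons: 20

```text
clock: 5.55
position: [0.44, 0.3262, 0.1341]
ee_rot: [0.707, 0.011, 0.707, -0.011]
contact_force: [-0.5, -0.4, -0.8]
width: 0.0349
```

```bash
python3 - <<'E'
from h import *
im=snap('wrist','w4');s=readout.get_state();print(s['position'],s['contact_force'],s['width'],s['moment'])
E
```

```text
[0.43997403 0.32615049 0.13412753] [-0.05740542 -0.29594666 -0.87879606] 0.03447744462593011 [0.00875557 0.04576312 0.02604421]
```

View pics/w4.png

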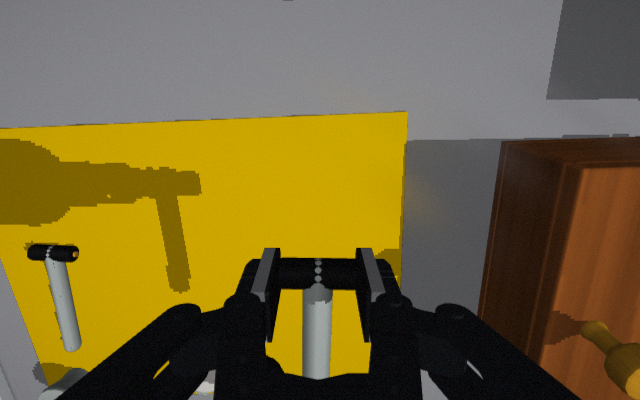

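>>> carry_out:
  deltas: [0,0,0,0,0,0,-0.21,0,0,0,0,0,0,-0.2,0,0,0,0,0,0,-0.19,0,0,0,0,0,0,-0.19,0,0,0,0,0,0,-0.19]

```text
clock: 6.22
position: [0.44, 0.3261, 0.1342]
ee_rot: [0.707, 0.011, 0.707, -0.011]
contact_force: [0.2, 0.3, -1.2]
width: 0.0347
```

```bash
python3 - <<'E'
from h import *
im=snap('wrist','w5');s=readout.get_state();print(s['position'],s['contact_force'],s['width'],s['moment'])
E
```

```text
[0.43995154 0.32612946 0.13411163] [-0.35034495 -0.06148675 -1.12168016] 0.034550456357197175 [ 0.03086219  0.03379777 -0.06386041]
```

View pics/w5.png

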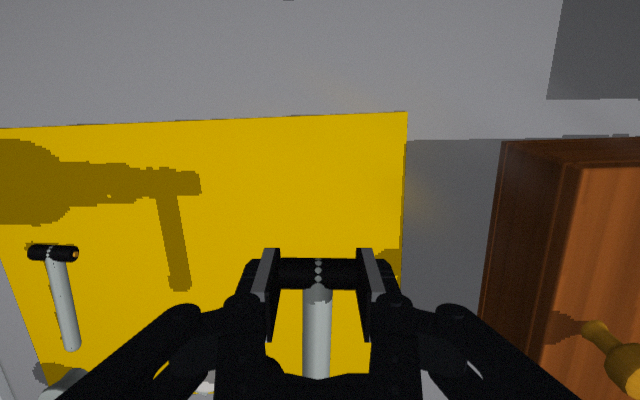

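>>> carry_out:
  deltas: [0,0,0,0,0,0,-0.18,0,0,0,0,0,0,-0.18,0,0,0,0,0,0,-0.18]

```text
clock: 6.65
position: [0.44, 0.3261, 0.1341]
ee_rot: [0.707, 0.011, 0.707, -0.011]
contact_force: [-0.4, -0.1, -1.3]
width: 0.0353
```

>>> carry_out:
  deltas: [0,0,0,0,0,0,-0.17,0,0,0,0,0,0,-0.17,0,0,0,0,0,0,-0.17]

```text
clock: 7.02
position: [0.4399, 0.3261, 0.1341]
ee_rot: [0.707, 0.011, 0.707, -0.011]
contact_force: [0.2, 0.5, -1.2]
width: 0.0357
```

```bash
python3 - <<'E'
from h import *
im=snap('wrist','w6');s=readout.get_state();print(s['position'],s['contact_force'],s['width'],s['moment'])
E
```

```text
[0.43993162 0.3261426  0.13414686] [ 0.48161711 -0.2265565  -0.36265356] 0.03573790846224117 [ 0.03978723  0.02661525 -0.00645967]
```

View pics/w6.png

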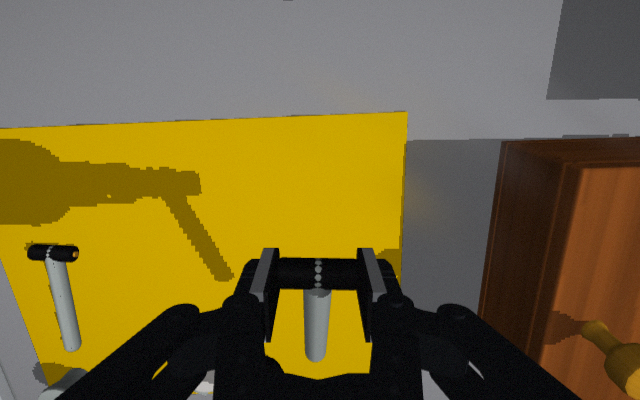

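>>> carry_out:
  deltas: [0,0,0,0,0,0,-0.17,0,0,0,0,0,0,-0.17,0,0,0,0,0,0,-0.17,0,0,0,0,0,0,-0.17,0,0,0,0,0,0,-0.17,0,0,0,0,0,0,-0.17]

```text
clock: 7.82
position: [0.44, 0.3261, 0.1341]
ee_rot: [0.707, 0.011, 0.707, -0.011]
contact_force: [-0.4, -0.2, -0.6]
width: 0.0355
```

```bash
python3 - <<'E'
from h import *
im=snap('wrist','w7');s=readout.get_state();print(s['position'],s['contact_force'],s['width'],s['moment'])
E
```

```text
[0.43995497 0.32614891 0.13412776] [-0.09080012  0.90203882 -1.5560237 ] 0.03556374861914962 [0.0654897  0.04470211 0.00550439]
```

View pics/w7.png

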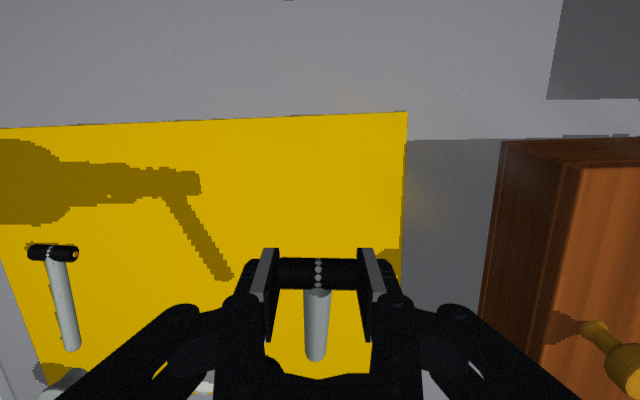

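Settled part way; ease a hair more.

>>> carry_out:
  deltas: [0,0,0,0,0,0,-0.166,0,0,0,0,0,0,-0.166,0,0,0,0,0,0,-0.163,0,0,0,0,0,0,-0.163,0,0,0,0,0,0,-0.163]

```text
clock: 8.5
position: [0.4399, 0.3261, 0.1341]
ee_rot: [0.707, 0.011, 0.707, -0.011]
contact_force: [-0.9, -0.1, -1.1]
width: 0.0354
```

```bash
python3 - <<'E'
from h import *
im=snap('wrist','w8');s=readout.get_state();print(s['position'],s['contact_force'],s['width'],s['moment'])
E
```

```text
[0.43993962 0.3261384  0.13410606] [ 0.07475365 -0.11034681 -1.14085025] 0.03596163902748895 [-0.00284123  0.07988071  0.02826988]
```

View pics/w8.png

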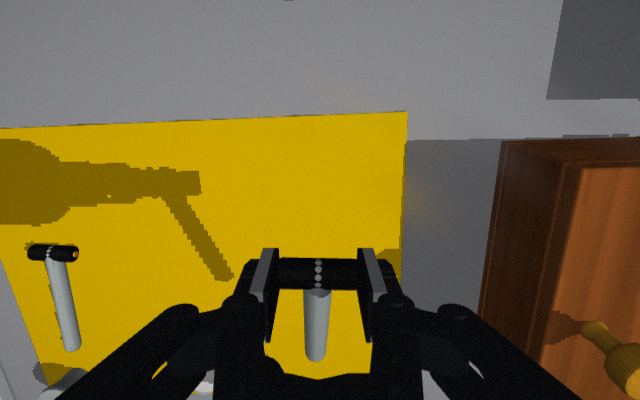

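```bash
python3 - <<'E'
from h import *
d=dict(np.load('pics/w8.npz'))
c=np.array([0.44,0.326,0.1345+.006])
for a in range(0,91,15):
    t=c+0.105*np.array([np.sin(np.radians(a)),0,-np.cos(np.radians(a))]);print(a,proj(d,[c,t]).round(0).tolist())
im=snap('scene','s8')
cv2.imwrite('pics/s8c.png',cv2.resize(cv2.imread('pics/s8.png')[100:300,330:530],None,fx=3,fy=3))
W=cloud(d);print(W[345,316],W[355,316],W[300,316])
E
```

```text
0 [[316.0, 272.0], [317.0, 196.0]]
15 [[316.0, 272.0], [318.0, 231.0]]
30 [[316.0, 272.0], [319.0, 268.0]]
45 [[316.0, 272.0], [320.0, 307.0]]
60 [[316.0, 272.0], [321.0, 347.0]]
75 [[316.0, 272.0], [322.0, 391.0]]
90 [[316.0, 272.0], [322.0, 439.0]]
[0.50562856 0.32367125 0.1135302 ] [0.52126752 0.3231289  0.10486317] [0.45461729 0.32543749 0.14119305]
```

View pics/s8c.png

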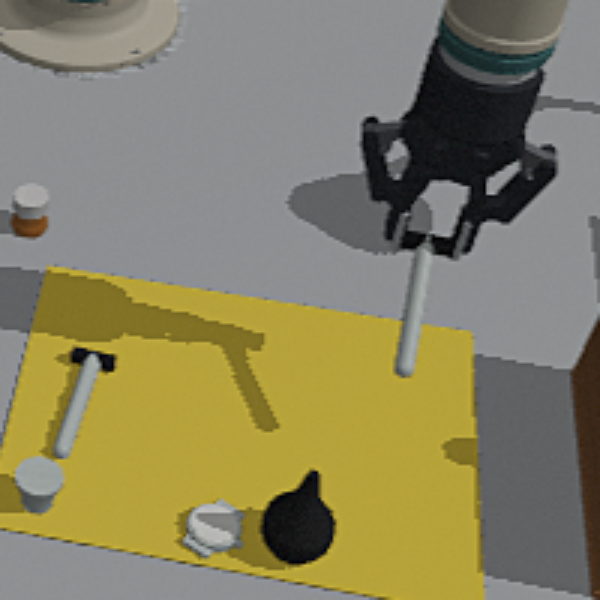

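>>> carry_out:
  deltas: [0,0,0,0,0,0,-0.156,0,0,0,0,0,0,-0.156,0,0,0,0,0,0,-0.15,0,0,0,0,0,0,-0.15,0,0,0,0,0,0,-0.15]

```text
clock: 9.22
position: [0.4399, 0.3261, 0.1341]
ee_rot: [0.707, 0.011, 0.707, -0.011]
contact_force: [0.4, 0.1, -0.7]
width: 0.0362
```

```bash
cat >> h.py <<'E'
def ang(fn):
    im=snap('wrist',fn);s=readout.get_state();W=cloud(im);hsv=cv2.cvtColor(im['color'],cv2.COLOR_RGB2HSV)
    m=(hsv[...,1]<70)&(hsv[...,2]>90)&(W[...,2]>0.02);m[:150]=0;m[:,:288]=0;m[:,346:]=0
    b=max(blobs(m,5),key=lambda t:t[0][4]);v,u=np.nonzero(b[2]);Q=W[b[2]]
    mm=Q.mean(0);_,_,V=np.linalg.svd(Q-mm);dd=V[0]*-np.sign(V[0,2]);print(b[0],'dir',dd.round(3),'deg from vert',np.degrees(np.arccos(-dd[2])).round(1),'range z',Q[:,2].min().round(3),Q[:,2].max().round(3),'w',s['width'],s['position'],s['contact_force'].round(1))
E
python3 - <<'E'
from h import *
ang('w9')
E
```

```text
[ 309  293   22   69 1214] dir [ 0.88  -0.04  -0.472] deg from vert 61.8 range z 0.098 0.144 w 0.03641276913872965 [0.43993402 0.32613986 0.13410735] [ 0.1 -0.2 -1.1]
```

>>> carry_out:
  deltas: [0,0,0,0,0,0,-0.14,0,0,0,0,0,0,-0.14,0,0,0,0,0,0,-0.14]

```text
clock: 9.65
position: [0.4399, 0.3261, 0.1341]
ee_rot: [0.707, 0.011, 0.707, -0.011]
contact_force: [0.2, -0.5, -1.6]
width: 0.0367
```

```bash

python3 - <<'E'
from h import *
ang('w10')
E
```

```text
[ 308  293   23   69 1209] dir [ 0.881 -0.039 -0.472] deg from vert 61.8 range z 0.099 0.144 w 0.0367383665128923 [0.43992888 0.32614408 0.1341361 ] [-0.7 -0.3 -0.4]
```

>>> carry_out:
  deltas: [0,0,0,0,0,0,-0.13,0,0,0,0,0,0,-0.13,0,0,0,0,0,0,-0.13]

```text
clock: 10.07
position: [0.4399, 0.3262, 0.1341]
ee_rot: [0.707, 0.011, 0.707, -0.011]
contact_force: [-0.1, -0.0, -1.3]
width: 0.0374
```

```bash

python3 - <<'E'
from h import *
ang('w11')
E
```

```text
[ 309  293   22   69 1217] dir [ 0.881 -0.041 -0.472] deg from vert 61.8 range z 0.099 0.144 w 0.03722985606644898 [0.43998473 0.32613163 0.1341392 ] [-0.3 -0.3 -1.7]
```

>>> carry_out:
  deltas: [0,0,0,0,0,0,-0.12,0,0,0,0,0,0,-0.12,0,0,0,0,0,0,-0.12]

```text
clock: 10.5
position: [0.4399, 0.3261, 0.1341]
ee_rot: [0.707, 0.011, 0.707, -0.011]
contact_force: [-0.8, 0.6, -0.6]
width: 0.0375
```

```bash

python3 - <<'E'
from h import *
ang('w12')
E
```

```text
[ 309  293   22   69 1208] dir [ 0.881 -0.04  -0.472] deg from vert 61.8 range z 0.097 0.144 w 0.03787601734365535 [0.43996073 0.32614853 0.13411389] [ 0.6  0.3 -0.9]
```

>>> carry_out:
  deltas: [0,0,0,0,0,0,-0.11,0,0,0,0,0,0,-0.11,0,0,0,0,0,0,-0.11]

```text
clock: 10.92
position: [0.4399, 0.3261, 0.1341]
ee_rot: [0.707, 0.011, 0.707, -0.011]
contact_force: [0.0, 0.2, -1.4]
width: 0.0377
```

```bash

python3 - <<'E'
from h import *
ang('w13')
E
```

```text
[ 309  293   22   69 1209] dir [ 0.881 -0.039 -0.472] deg from vert 61.8 range z 0.099 0.144 w 0.03805090919515117 [0.43994521 0.32612148 0.1341244 ] [ 0.2  0.4 -1.3]
```

>>> carry_out:
  deltas: [0,0,0,0,0,0,-0.105,0,0,0,0,0,0,-0.1,0,0,0,0,0,0,-0.1]

```text
clock: 11.35
position: [0.4399, 0.3261, 0.1341]
ee_rot: [0.707, 0.011, 0.707, -0.011]
contact_force: [-0.4, 0.4, -1.5]
width: 0.0383
```

```bash

python3 - <<'E'
from h import *
ang('w14')
E
```

```text
[315 274   6   6  31] dir [ 0.343 -0.702 -0.624] deg from vert 51.4 range z 0.145 0.148 w 0.038324610693873336 [0.43987085 0.32613996 0.13408738] [ 0.  -0.3 -0.9]
```

View pics/w14.png

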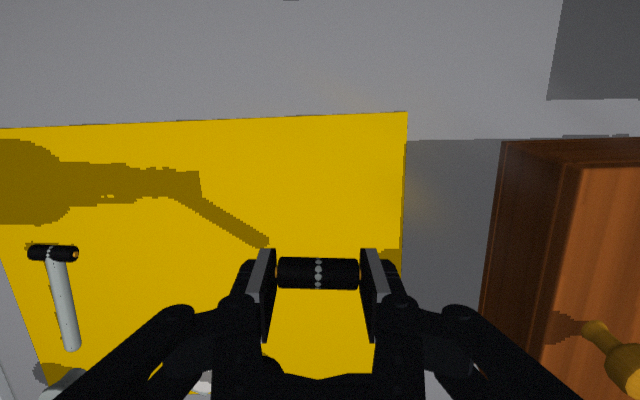

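>>> carry_out:
  deltas: [0,0,0,0,0,0,-0.095,0,0,0,0,0,0,-0.095,0,0,0,0,0,0,-0.095]

```text
clock: 11.78
position: [0.44, 0.3262, 0.1341]
ee_rot: [0.707, 0.011, 0.707, -0.011]
contact_force: [-0.5, 0.2, -2.3]
width: 0.0387
```

```bash

python3 - <<'E'
from h import *
ang('w15')
E
```

```text
[315 266   6  14  58] dir [-0.812  0.033 -0.582] deg from vert 54.4 range z 0.144 0.148 w 0.0384271060047642 [0.43995588 0.32611939 0.13411265] [-0.2  0.6 -1.4]
```

View pics/w15.png

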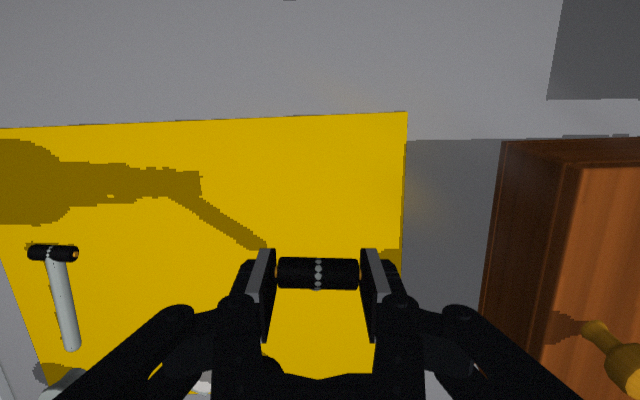

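>>> carry_out:
  deltas: [0,0,0,0,0,0,-0.09,0,0,0,0,0,0,-0.09,0,0,0,0,0,0,-0.09]

```text
clock: 12.2
position: [0.4399, 0.3261, 0.1341]
ee_rot: [0.707, 0.011, 0.707, -0.011]
contact_force: [-0.7, 0.3, -0.8]
width: 0.0389
```

```bash

python3 - <<'E'
from h import *
ang('w16')
im=snap('scene','s16')
a=cv2.imread('pics/s16.png')[120:270,400:550];b=cv2.imread('pics/w16.png')[200:320,220:420]
cv2.imwrite('pics/s16c.png',np.hstack([cv2.resize(a,(400,400)),cv2.resize(b,(400,400))]))
E
```

```text
[315 268   6   6  29] dir [ 0.179 -0.76  -0.624] deg from vert 51.4 range z 0.144 0.147 w 0.03880234232315859 [0.4399125  0.32614436 0.13409299] [ 0.9  0.7 -0.9]
```

View pics/s16c.png

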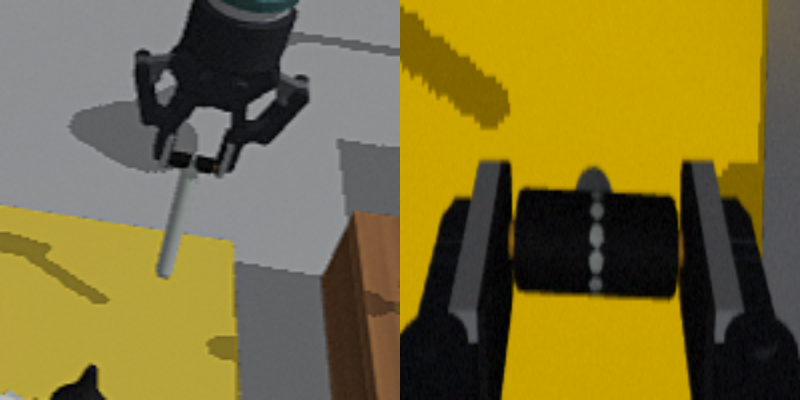

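>>> carry_out:
  deltas: [0,0,0,0,0,0,-0.085,0,0,0,0,0,0,-0.085,0,0,0,0,0,0,-0.085]

```text
clock: 12.68
position: [0.4399, 0.3261, 0.1341]
ee_rot: [0.707, 0.011, 0.707, -0.011]
contact_force: [-0.1, 0.1, -1.1]
width: 0.039
```

```bash

python3 - <<'E'
from h import *
ang('w17')
b=cv2.imread('pics/w17.png')[160:320,220:420]
cv2.imwrite('pics/s17c.png',np.hstack([cv2.resize(b,(500,400))]))
E
```

```text
[315 269   6   7  32] dir [-0.644  0.177 -0.744] deg from vert 41.9 range z 0.144 0.147 w 0.038733295811718554 [0.4399768  0.32612516 0.13411408] [-1.1  0.1 -1.1]
```

View pics/s17c.png

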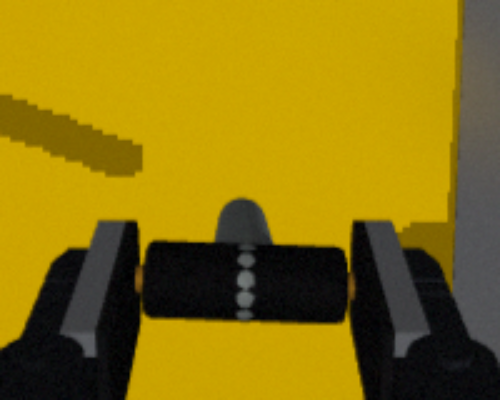

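>>> carry_out:
  deltas: [0,0,0,0,0,0,-0.081,0,0,0,0,0,0,-0.081,0,0,0,0,0,0,-0.081,0,0,0,0,0,0,-0.077,0,0,0,0,0,0,-0.077]

```text
clock: 13.35
position: [0.44, 0.3261, 0.1341]
ee_rot: [0.707, 0.011, 0.707, -0.011]
contact_force: [-0.4, -0.1, -1.0]
width: 0.0394
```

```bash

python3 - <<'E'
from h import *
ang('w18')
b=cv2.imread('pics/w18.png')[160:320,220:420]
cv2.imwrite('pics/s18c.png',np.hstack([cv2.resize(b,(500,400))]))
E
```

```text
[315 271   6   7  32] dir [ 0.902 -0.43  -0.037] deg from vert 87.9 range z 0.145 0.148 w 0.039409266363442406 [0.43994358 0.32614226 0.13410942] [ 0.  -0.2 -1.3]
```

View pics/s18c.png

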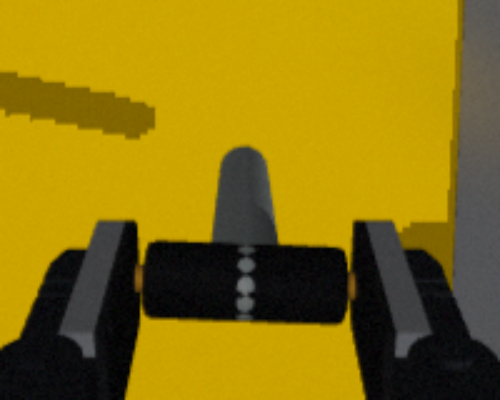

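>>> carry_out:
  deltas: [0,0,0,0,0,0,-0.074,0,0,0,0,0,0,-0.074,0,0,0,0,0,0,-0.072,0,0,0,0,0,0,-0.072]

```text
clock: 13.9
position: [0.4399, 0.3261, 0.1341]
ee_rot: [0.707, 0.011, 0.707, -0.011]
contact_force: [0.4, -0.7, -1.2]
width: 0.0396
```

```bash
cat >> h.py <<'E'
def hang(fn):
    im=snap('wrist',fn);s=readout.get_state();
    b=cv2.imread(f'pics/{fn}.png')[160:320,220:420];cv2.imwrite(f'pics/{fn}c.png',cv2.resize(b,(500,400)))
    W=cloud(im);Rt=rot(s['ee_rot']);c=s['position']-Rt[:,0]*0.006
    print('pos',s['position'],'w',s['width'])
    for a in (-5,0,5,10):
        t=c+0.0995*(np.sin(np.radians(a))*Rt[:,2]+np.array([0,0,-np.cos(np.radians(a))])); 
        u=proj(im,t)[0]; 
        print(a,'ball centre',u.round(1),'crop',((u-[220,160])*2.5).round(0))
E
python3 - <<'E'
from h import *
hang('w19')
E
```

```text
pos [0.43993405 0.32612907 0.13412469] w 0.03961992184567776
-5 ball centre [316.9 186.8] crop [242.  67.]
0 ball centre [316.9 198. ] crop [242.  95.]
5 ball centre [316.9 209.4] crop [242. 123.]
10 ball centre [316.9 220.8] crop [242. 152.]
```

View pics/w19c.png

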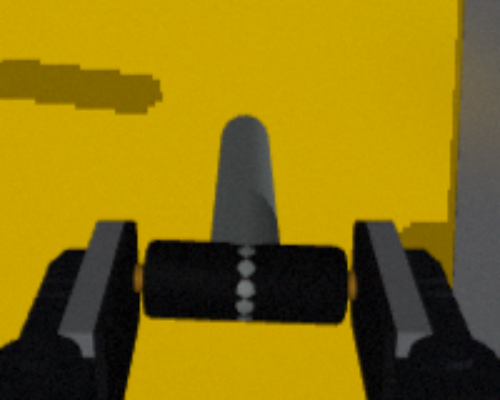

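>>> carry_out:
  deltas: [0,0,0,0,0,0,-0.07,0,0,0,0,0,0,-0.07,0,0,0,0,0,0,-0.068,0,0,0,0,0,0,-0.068]

```text
clock: 14.45
position: [0.4399, 0.3261, 0.1341]
ee_rot: [0.707, 0.011, 0.707, -0.011]
contact_force: [0.4, -0.4, -1.6]
width: 0.04
```

```bash
python3 - <<'E'
from h import *
hang('w20')
E
```

```text
pos [0.43994238 0.32612887 0.13411097] w 0.03998321880336451
-5 ball centre [316.9 186.8] crop [242.  67.]
0 ball centre [316.9 198. ] crop [242.  95.]
5 ball centre [316.9 209.4] crop [242. 123.]
10 ball centre [316.9 220.8] crop [242. 152.]
```

View pics/w20c.png

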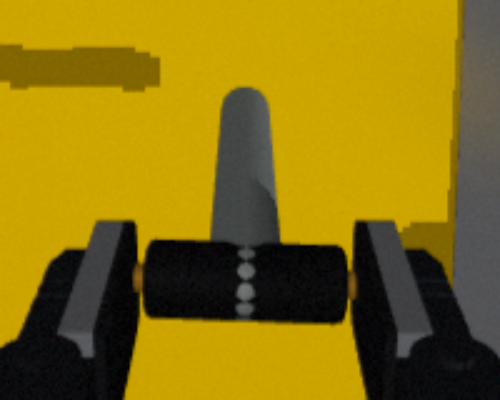

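>>> carry_out:
  deltas: [0,0,0,0,0,0,-0.066,0,0,0,0,0,0,-0.066,0,0,0,0,0,0,-0.3,0,0,0,0,0,0,-0.3,0,0,0,0,0,0,-0.3,0,0,0,0,0,0,-0.3]
  newtons: 60

```text
clock: 15.25
position: [0.4399, 0.3261, 0.1341]
ee_rot: [0.707, 0.011, 0.707, -0.011]
contact_force: [-0.7, 0.3, -0.7]
width: 0.0347
```

```bash
python3 - <<'E'
from h import *
hang('w21')
E
```

```text
pos [0.4399464  0.32612688 0.13409571] w 0.034733098992292835
-5 ball centre [316.9 186.8] crop [242.  67.]
0 ball centre [316.9 198. ] crop [242.  95.]
5 ball centre [316.9 209.4] crop [242. 123.]
10 ball centre [316.9 220.8] crop [242. 152.]
```

View pics/w21c.png

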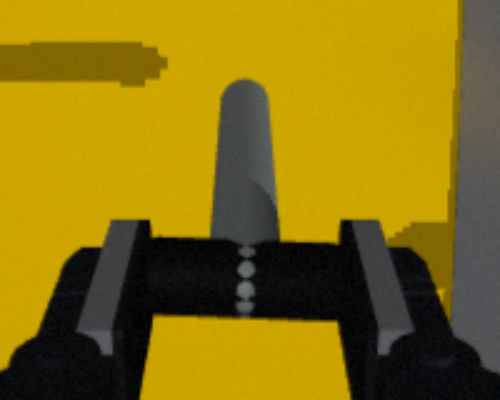

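>>> carry_out:
  deltas: [-0.6,0,0,0,0,0,-0.3,-0.5,-0.4,0,0,0,0,-0.3,0,-0.9,0.1,0,0,0,-0.3,0,-0.9,0.1,0,0,0,-0.3,0,-0.9,0.1,0,0,0,-0.3,0,-0.9,0.1,0,0,0,-0.3,0,-0.9,0.1,0,0,0,-0.3,0,-0.9,0.1,0,0,0,-0.3,0,-0.9,0,0,0,0,-0.3,0,-0.7,0,0,0,0,-0.3]

```text
clock: 16.55
position: [0.462, -0.1209, 0.2002]
ee_rot: [0.707, 0.011, 0.707, -0.012]
contact_force: [0.5, 0.3, -1.0]
width: 0.0349
```

>>> carry_out:
  deltas: [0,-0.2,0,0,0,0,-0.3,0,0,0,0,0,0,-0.3,0,0,0,0,0,0,-0.3]

```text
clock: 16.92
position: [0.4617, -0.1294, 0.2]
ee_rot: [0.707, 0.011, 0.707, -0.01]
contact_force: [-0.9, 0.3, -1.7]
width: 0.0346
```

```bash
python3 - <<'E'
from h import *
im=snap('wrist','w22');s=readout.get_state();print(s['position'],rot(s['ee_rot']).round(3),s['width'])
E
```

```text
[ 0.46169434 -0.1293592   0.20007853] [[-0.     0.029  1.   ]
 [ 0.001  1.    -0.029]
 [-1.     0.001 -0.   ]] 0.034536768494050865
```

View pics/w22.png

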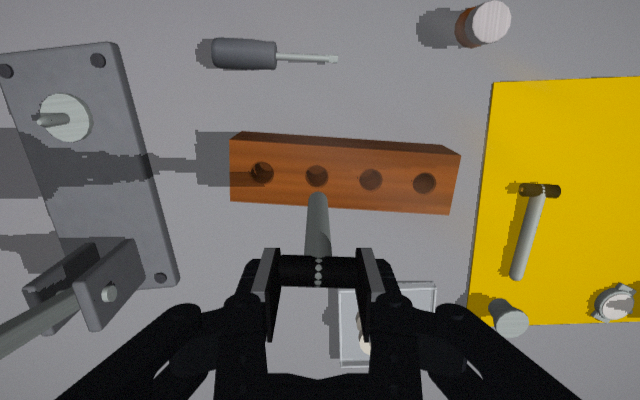

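```bash
cat >> h.py <<'E'
def holes(d,zz=0.05,sat=None):
    hsv=cv2.cvtColor(d['color'],cv2.COLOR_RGB2HSV)
    red=((hsv[...,0]<20)|(hsv[...,0]>170))&(hsv[...,1]>100)
    W=cloud(d);top=(np.abs(W[...,2]-zz)<0.012)&red
    top=max(blobs(top,200),key=lambda t:t[0][4])[2].astype(np.uint8)
    v,u=np.nonzero(top);hull=cv2.convexHull(np.stack([u,v],-1).astype(np.int32));m=np.zeros(top.shape,np.uint8);cv2.fillConvexPoly(m,hull,1)
    dark=(m>0)&(hsv[...,2]<75)
    return [(st,c,ray(d,c,zz)[0].round(4)) for st,c,_ in blobs(dark,40)]
def stemfit(d,u0,u1,v0,v1):
    W=cloud(d);g=d['color'].max(-1);s=d['color'].max(-1).astype(int)-d['color'].min(-1)
    m=np.zeros(g.shape,bool);m[v0:v1,u0:u1]=True;m&=(W[...,2]>0.06)&(s<35)&(g>40)
    Q=W[m];print(len(Q),Q.min(0),Q.max(0));return Q,m
E
python3 - <<'E'
from h import *
d=dict(np.load('pics/w22.npz'))
for h in holes(d): print(h)
Q,m=stemfit(d,300,336,190,252)
# outline midline per row
v,u=np.nonzero(m)
for r in range(194,252,6):
    k=u[v==r]; 
    if len(k): print(r,k.min(),k.max(),cloud(d)[r,(k.min()+k.max())//2].round(4))
print('origin',d['origin'])
E
```

```text
(array([231, 137,  76,   7, 154], dtype=int32), array([266.37012987, 139.82467532]), array([ 0.4277, -0.1714,  0.05  ]))
(array([345, 145, 112,   9, 218], dtype=int32), array([399.64678899, 148.93119266]), array([ 0.4389, -0.0577,  0.05  ]))
(array([249, 163,  25,  21, 300], dtype=int32), array([260.36333333, 174.03333333]), array([ 0.4576, -0.179 ,  0.05  ]))
(array([306, 170,  21,  16, 217], dtype=int32), array([316.44239631, 177.76958525]), array([ 0.4625, -0.1299,  0.05  ]))
(array([414, 173,  20,  15, 165], dtype=int32), array([425.07878788, 179.36969697]), array([ 0.4668, -0.034 ,  0.05  ]))
1323 [ 0.45477199 -0.13607512  0.10584909] [ 0.46276538 -0.12212672  0.1999657 ]
194 311 323 [ 0.4562 -0.1291  0.1133]
200 308 326 [ 0.4564 -0.1291  0.1252]
206 308 327 [ 0.4564 -0.1291  0.1368]
212 307 327 [ 0.4565 -0.1291  0.1469]
218 307 328 [ 0.456  -0.1291  0.1575]
224 306 328 [ 0.4557 -0.1291  0.1669]
230 306 329 [ 0.456  -0.1291  0.1742]
236 305 329 [ 0.4556 -0.1291  0.1824]
242 305 330 [ 0.4553 -0.129   0.1897]
248 304 330 [ 0.456  -0.1291  0.1946]
origin [ 0.37887112 -0.12661612  0.34241651]
```

```bash
python3 - <<'E'
from h import *
b=cv2.imread('pics/w22.png')[130:220,225:465];cv2.imwrite('pics/w22c.png',cv2.resize(b,None,fx=3.3,fy=3.3,interpolation=cv2.INTER_CUBIC))
E
```

```text
(no output)
```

View pics/w22c.png

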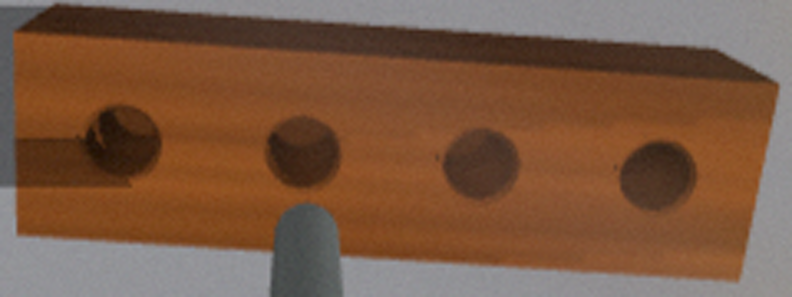

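```bash
python3 - <<'E'
from h import *
d=dict(np.load('pics/w22.npz'))
H=ray(d,[(262.3,172.7),(316.8,176.1),(370.8,179.4),(424.4,183.3)],0.05);print(H.round(4),np.linalg.norm(np.diff(H,axis=0),axis=1))
W=cloud(d);print('top z',W[190,240:440:40,2])
# stem: width centreline => ball
A=np.array([0.463,-0.129,0.11]);print(proj(d,[A,[0.463,-0.129,0.05]]))
# stem edges prediction for axis at x,y with radius 7mm
for z in (0.115,0.137,0.16,0.19):
    print(z,proj(d,[[0.463,-0.136,z],[0.463,-0.122,z]]).round(1).tolist())
E
```

```text
[[ 0.4564 -0.1772  0.05  ]
 [ 0.461  -0.1295  0.05  ]
 [ 0.4654 -0.0819  0.05  ]
 [ 0.4704 -0.0343  0.05  ]] [0.04792034 0.04779837 0.04785846]
top z [0.04955765 0.04993129 0.04942599 0.04924378 0.0503502 ]
[[317.47660486 201.46068489]
 [317.44162863 178.30261715]]
0.115 [[307.5, 204.2], [327.4, 203.6]]
0.137 [[306.6, 216.1], [328.4, 215.5]]
0.16 [[305.5, 231.2], [329.6, 230.5]]
0.19 [[303.5, 256.6], [331.6, 255.9]]
```

>>> carry_out:
  deltas: [0.3,0,-0.03,0,0,0,-0.3,0.3,0,0,0,0,0,-0.3,0,0,0,0,0,0,-0.3,0,0,0,0,0,0,-0.3]

```text
clock: 17.48
position: [0.4605, -0.1302, 0.1647]
ee_rot: [0.707, 0.01, 0.707, -0.011]
contact_force: [-0.6, -0.0, -0.8]
width: 0.0346
```

```bash
python3 - <<'E'
from h import *
d=snap('wrist','w23');s=readout.get_state();print(s['position'],s['width'])
b=cv2.imread('pics/w23.png')[130:290,225:465];cv2.imwrite('pics/w23c.png',cv2.resize(b,None,fx=3.3,fy=3.3,interpolation=cv2.INTER_CUBIC))
E
```

```text
[ 0.46070249 -0.13044308  0.164926  ] 0.034586427935790864
```

View pics/w23c.png

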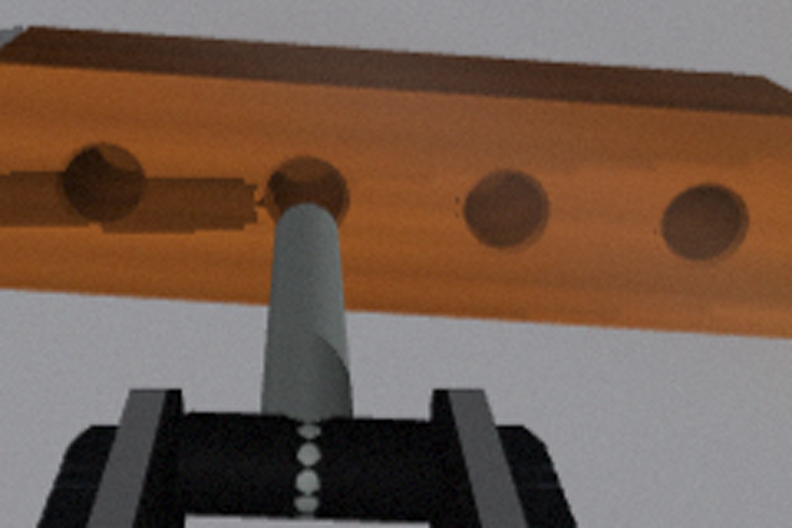

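```bash
python3 - <<'E'
from h import *
d=dict(np.load('pics/w23.npz'))
H=ray(d,[(256.2,185.2),(318.3,188.8),(378.6,193.3),(438.3,197.3)],0.05);print(H.round(4),np.linalg.norm(np.diff(H,axis=0),axis=1))
W=cloud(d);g=d['color']
for r in range(196,252,8): print(r,[W[r,u].round(4).tolist() for u in (313,318,322)])
for z in (0.08,0.11,0.13,0.155):
    print(z,proj(d,[[0.461,-0.1372,z],[0.461,-0.1232,z]]).round(1).tolist())
q=d['color'][:,:,2].astype(int)
for r in (205,220,240): print(r,q[r,296:340].tolist())
E
```

```text
[[ 0.4561 -0.1776  0.05  ]
 [ 0.4604 -0.1292  0.05  ]
 [ 0.4655 -0.0819  0.05  ]
 [ 0.4703 -0.0346  0.05  ]] [0.04859502 0.04761406 0.04747993]
196 [[0.4563, -0.1328, 0.0789], [0.4555, -0.1293, 0.0814], [0.4571, -0.1265, 0.0772]]
204 [[0.4563, -0.1326, 0.095], [0.4552, -0.1293, 0.0981], [0.4561, -0.1267, 0.0961]]
212 [[0.4555, -0.1324, 0.1112], [0.4553, -0.1293, 0.1119], [0.4556, -0.1269, 0.1113]]
220 [[0.4554, -0.1322, 0.124], [0.4555, -0.1293, 0.1239], [0.4555, -0.127, 0.1241]]
228 [[0.4551, -0.1321, 0.1356], [0.4544, -0.1293, 0.1374], [0.4552, -0.1272, 0.1357]]
236 [[0.455, -0.1319, 0.1457], [0.4547, -0.1293, 0.1467], [0.4555, -0.1273, 0.145]]
244 [[0.4549, -0.1318, 0.155], [0.4542, -0.1293, 0.1566], [0.4551, -0.1274, 0.1548]]
0.08 [[307.0, 203.0], [326.9, 202.5]]
0.11 [[305.6, 219.8], [328.2, 219.2]]
0.13 [[304.4, 233.6], [329.2, 233.0]]
0.155 [[302.5, 255.3], [330.7, 254.6]]
205 [34, 30, 39, 41, 32, 26, 31, 36, 35, 36, 36, 40, 69, 75, 78, 73, 79, 81, 75, 75, 80, 83, 83, 83, 86, 85, 87, 93, 96, 98, 101, 92, 45, 37, 36, 28, 36, 37, 33, 34, 37, 35, 34, 40]
220 [26, 28, 27, 27, 24, 27, 27, 31, 28, 29, 39, 69, 74, 75, 78, 78, 75, 77, 80, 79, 77, 85, 81, 82, 86, 87, 94, 90, 94, 92, 95, 101, 111, 48, 32, 28, 27, 31, 30, 24, 29, 32, 28, 31]
240 [153, 153, 152, 157, 153, 159, 157, 154, 154, 82, 75, 76, 75, 77, 76, 75, 76, 78, 76, 72, 74, 78, 77, 77, 75, 72, 69, 64, 68, 63, 65, 60, 54, 84, 115, 148, 156, 155, 156, 156, 150, 158, 156, 148]
```

>>> carry_out:
  deltas: [0.2,0,-0.02,0,0,0,-0.3,0.2,0,0,0,0,0,-0.3,0,0,0,0,0,0,-0.3]

```text
clock: 17.9
position: [0.4577, -0.1303, 0.1387]
ee_rot: [0.706, 0.011, 0.708, -0.011]
contact_force: [-0.2, -0.4, 0.0]
width: 0.0346
```

>>> carry_out:
  deltas: [0,0,0,0,0,0,-0.3]

```text
clock: 18.02
position: [0.4588, -0.1308, 0.1399]
ee_rot: [0.707, 0.011, 0.707, -0.011]
contact_force: [-0.1, -1.1, -0.8]
width: 0.0343
```

```bash
python3 - <<'E'
from h import *
d=snap('wrist','w24');s=readout.get_state();print(s['position'],s['width'],s['contact_force'],rot(s['ee_rot']).round(3)[:,0])
b=cv2.imread('pics/w24.png')[130:290,225:465];cv2.imwrite('pics/w24c.png',cv2.resize(b,None,fx=3.3,fy=3.3,interpolation=cv2.INTER_CUBIC))
W=cloud(d)
for r in range(196,252,8): print(r,[W[r,u].round(4).tolist() for u in (313,318,322)])
E
```

```text
[ 0.45900424 -0.1308034   0.14018227] 0.03455366180172869 [-0.08909271 -0.23757465 -1.36968917] [ 0. -0. -1.]
196 [[0.4544, -0.1334, 0.0543], [0.4538, -0.1298, 0.0566], [0.4546, -0.1271, 0.0542]]
204 [[0.454, -0.1331, 0.0717], [0.4536, -0.1298, 0.073], [0.4546, -0.1272, 0.0705]]
212 [[0.4536, -0.1329, 0.0868], [0.4535, -0.1299, 0.0873], [0.4546, -0.1274, 0.0846]]
220 [[0.4534, -0.1327, 0.0997], [0.4527, -0.1298, 0.1016], [0.4536, -0.1276, 0.0995]]
228 [[0.4535, -0.1326, 0.1107], [0.4529, -0.1299, 0.1122], [0.4536, -0.1277, 0.1107]]
236 [[0.453, -0.1324, 0.1217], [0.453, -0.1299, 0.1219], [0.4534, -0.1278, 0.1212]]
244 [[0.4528, -0.1323, 0.1311], [0.4527, -0.1299, 0.1314], [0.4532, -0.1279, 0.1304]]
```

View pics/w24c.png

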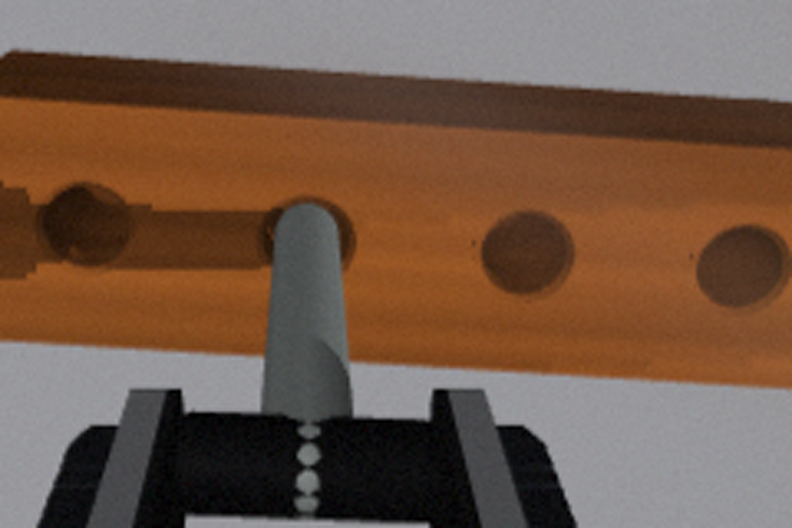

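>>> carry_out:
  deltas: [0.15,0.01,0,0,0,0,-0.3,0.15,0,0,0,0,0,-0.3,0.15,0,0,0,0,0,-0.3,0,0,0,0,0,0,-0.3]

```text
clock: 18.58
position: [0.4581, -0.1297, 0.112]
ee_rot: [0.706, 0.011, 0.708, -0.011]
contact_force: [0.1, 0.7, -1.4]
width: 0.0348
```

>>> carry_out:
  deltas: [0.05,0,0,0,0,0,-0.3,0.05,0,0,0,0,0,-0.3,0,0,0,0,0,0,-0.3,0,0,0,0,0,0,-0.3]

```text
clock: 19.08
position: [0.4589, -0.1301, 0.1072]
ee_rot: [0.707, 0.011, 0.707, -0.011]
contact_force: [1.1, 0.0, -1.0]
width: 0.0346
```

>>> carry_out:
  deltas: [0.03,0,0,0,0,0,-0.3,0.02,0,0,0,0,0,-0.3,0,0,0,0,0,0,-0.3]

```text
clock: 19.45
position: [0.4591, -0.1301, 0.1044]
ee_rot: [0.707, 0.011, 0.707, -0.011]
contact_force: [-0.9, 0.2, 0.8]
width: 0.0344
```

Near the bottom; release (opening modestly), then rise.

>>> carry_out:
  deltas: [0,0,0,0,0,0,-0.1,0,0,0,0,0,0,0,0,0,0,0,0,0,0.1,0,0,0,0,0,0,0.2,0,0,0,0,0,0,0.2,0,0,0,0,0,0,0.2]

```text
clock: 20.2
position: [0.4588, -0.1301, 0.1041]
ee_rot: [0.707, 0.011, 0.707, -0.011]
contact_force: [-0.8, 0.0, 0.5]
width: 0.0512
```

>>> carry_out:
  deltas: [-0.3,0,0,0,0,0,0.2,-0.8,0,0,0,0,0,0.2,-0.6,0,0,0,0,0,0.3,0,0,0,0,0,0,0.3,0,0,0,0,0,0,0.3]

```text
clock: 20.82
position: [0.4582, -0.1298, 0.2054]
ee_rot: [0.707, 0.011, 0.707, -0.011]
contact_force: [-0.6, -0.2, -1.0]
width: 0.0556
```

```bash
python3 - <<'E'
from h import *
d=snap('wrist','w25');s=readout.get_state();print(s['position'],s['width'],s['contact_force'])
W=cloud(d)
t=snap('top','t25');Wt=cloud(t);c=proj(t,[[0.4608,-0.1295,0.117]])[0].astype(int);print(c,np.nanmax(Wt[c[1]-8:c[1]+8,c[0]-8:c[0]+8,2]))
E
```

```text
[ 0.45787362 -0.12965038  0.20487745] 0.05526632017543231 [-0.5406035   0.35772088  0.03130251]
[361 216] 0.4006093371357715
```

View pics/w25.png

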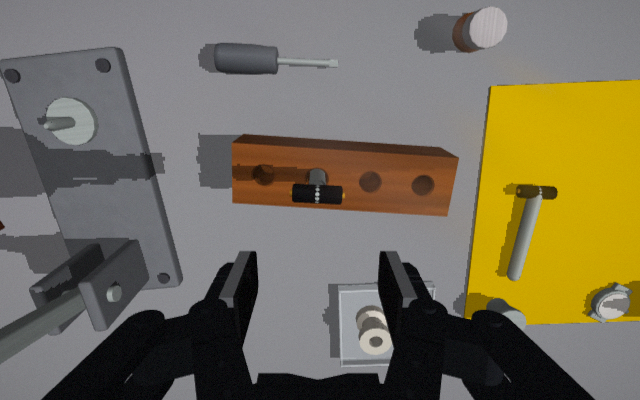

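```bash
python3 - <<'E'
from h import *
d=dict(np.load('pics/w25.npz'));W=cloud(d)
print('bar z',W[193,300:336:5,2].round(4),W[188:200,310,2].round(4))
# key B stem
m=np.zeros((400,640),bool);m[198:282,500:550]=True
hsv=cv2.cvtColor(d['color'],cv2.COLOR_RGB2HSV);st=(hsv[...,1]<70)&(hsv[...,2]>90)&m
b=max(blobs(st),key=lambda t:t[0][4]);v,u=np.nonzero(b[2]);G=ray(d,np.stack([u,v],-1),0.012)[:,:2];mm=G.mean(0);w,V=np.linalg.eigh(np.cov((G-mm).T));dv=V[:,1]*np.sign(V[0,1]);t=(G-mm)@dv
print('B',mm,np.degrees(np.arctan2(dv[1],dv[0])),'cent',mm+dv*(t.max()-.105),b[0])
plan([0.493,0.0962,0.16],down(np.deg2rad(90-5.1)))
E
```

```text
bar z [0.116  0.1154 0.1154 0.1158 0.1151 0.1152 0.1145 0.1154] [0.1133 0.1141 0.1148 0.1148 0.1154 0.1154 0.1163 0.1172 0.1168 0.1173
 0.1154 0.1157]
B [0.54557004 0.09129652] -5.018059798648877 cent [0.49269132 0.0959396 ] [510 198  32  83 900]
tool-frame shift/60mm [0.75 3.78 0.47] world d mm [ 35.2 225.8 -44.6]
turn/4deg [ 0.83 -0.04 -0.02]
alt turn/4deg [-4.417e+01  3.000e-02 -6.000e-02]
```

>>> carry_out:
  deltas: [0,0.6,0.1,0,0,0,0.3,0,0.8,0.1,0,0,0,0.3,0,0.8,0.1,0,0,0,0.3,0,0.8,0.1,0,0,0,0.3,0,0.78,0.07,0,0,0,0.3,0.7,0,0,0.83,0,0,0.3,0.8,0,0,0,0,0,0.3,0.8,0,0,0,0,0,0.3,0,0,0,0,0,0,0.3,0,0,0,0,0,0,0.3]

```text
clock: 22.18
position: [0.4948, 0.0957, 0.0688]
ee_rot: [0.707, 0.032, 0.706, -0.031]
contact_force: [-0.1, 0.5, 0.4]
width: 0.0554
```

```bash
python3 - <<'E'
from h import *
d=snap('wrist','w26');s=readout.get_state();print(s['position'],s['width'],rot(s['ee_rot']).round(3)[:,1])
b=cv2.imread('pics/w26.png')[150:390,200:440];cv2.imwrite('pics/w26c.png',cv2.resize(b,None,fx=2.4,fy=2.4,interpolation=cv2.INTER_CUBIC))
E
```

```text
[0.49546344 0.09577705 0.06949108] 0.055218477307458706 [0.089 0.996 0.   ]
```

View pics/w26c.png

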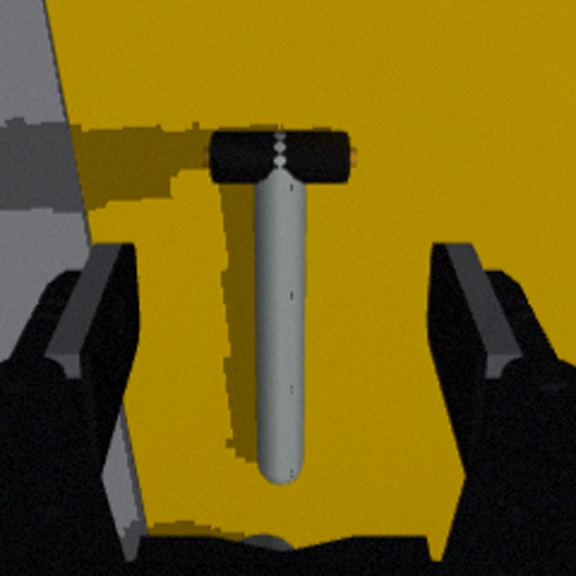

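```bash
python3 - <<'E'
from h import *
d=dict(np.load('pics/w26.npz'));P=ray(d,[(316.7,215.4),(285,215.4),(348.5,215.4)],0.011);print(P)
plan([P[0,0],P[0,1],0.003])
E
```

```text
[[0.49377857 0.09575655 0.011     ]
 [0.49202072 0.07597666 0.011     ]
 [0.49554194 0.11559851 0.011     ]]
tool-frame shift/60mm [ 1.11 -0.   -0.03] world d mm [ -1.7  -0.  -66.5]
```

>>> carry_out:
  deltas: [0.5,0,-0.03,0,0,0,0.2,0.4,0,0,0,0,0,0.2,0.2,0,0,0,0,0,0.2,0,0,0,0,0,0,0.2,0,0,0,0,0,0,0.2]

```text
clock: 22.85
position: [0.4934, 0.096, 0.0032]
ee_rot: [0.707, 0.032, 0.706, -0.031]
contact_force: [-0.3, -0.2, -0.6]
width: 0.0512
```

>>> carry_out:
  deltas: [0,0,0,0,0,0,-0.3,0,0,0,0,0,0,-0.3,0,0,0,0,0,0,-0.3,0,0,0,0,0,0,-0.3]
  newtons: 60

```text
clock: 23.35
position: [0.4932, 0.096, 0.0036]
ee_rot: [0.707, 0.032, 0.705, -0.031]
contact_force: [-1.1, -1.3, 5.6]
width: 0.0349
```

>>> carry_out:
  deltas: [-0.2,0,0,0,0,0,-0.3,-0.5,0,0,0,0,0,-0.3,-0.6,0,0,0,0,0,-0.3,-0.6,0,0,0,0,0,-0.3,-0.5,0,0,0,0,0,-0.3,0,0,0,0,0,0,-0.3,0,0,0,0,0,0,-0.3]

```text
clock: 24.22
position: [0.4914, 0.0959, 0.1456]
ee_rot: [0.706, 0.031, 0.707, -0.031]
contact_force: [0.3, -0.4, -1.3]
width: 0.0351
```

```bash
python3 - <<'E'
from h import *
ang('w27')
E
```

```text
[ 307  303   25   76 1643] dir [ 0.996 -0.088 -0.031] deg from vert 88.2 range z 0.15 0.159 w 0.034745930033547236 [0.49106748 0.09585484 0.14507131] [ 0.7 -0.7 -1.2]
```

>>> carry_out:
  deltas: [0,0,0,0,0,0,-0.25,0,0,0,0,0,0,-0.18,0,0,0,0,0,0,-0.16,0,0,0,0,0,0,-0.14,0,0,0,0,0,0,-0.12,0,0,0,0,0,0,-0.11,0,0,0,0,0,0,-0.1,0,0,0,0,0,0,-0.1,0,0,0,0,0,0,-0.095,0,0,0,0,0,0,-0.095]
  newtons: 20

```text
clock: 25.52
position: [0.4922, 0.0959, 0.1461]
ee_rot: [0.706, 0.031, 0.706, -0.031]
contact_force: [-0.4, 0.3, -1.9]
width: 0.0385
```

>>> carry_out:
  deltas: [0,0,0,0,0,0,-0.09,0,0,0,0,0,0,-0.09,0,0,0,0,0,0,-0.085,0,0,0,0,0,0,-0.085,0,0,0,0,0,0,-0.08,0,0,0,0,0,0,-0.08,0,0,0,0,0,0,-0.077]

```text
clock: 26.4
position: [0.4923, 0.0959, 0.1461]
ee_rot: [0.706, 0.031, 0.706, -0.031]
contact_force: [-1.2, 0.2, -1.3]
width: 0.0392
```

```bash
python3 - <<'E'
from h import *
hang('w28')
E
```

```text
pos [0.49225497 0.09588046 0.1461081 ] w 0.039391933144193425
-5 ball centre [316.9 186.8] crop [242.  67.]
0 ball centre [316.9 198.1] crop [242.  95.]
5 ball centre [316.9 209.4] crop [242. 124.]
10 ball centre [316.9 220.9] crop [242. 152.]
```

View pics/w28c.png

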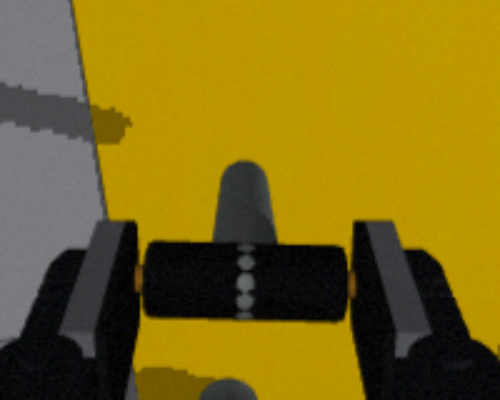

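Same behaviour; continue easing to −0.066.

>>> carry_out:
  deltas: [0,0,0,0,0,0,-0.075,0,0,0,0,0,0,-0.073,0,0,0,0,0,0,-0.071,0,0,0,0,0,0,-0.069,0,0,0,0,0,0,-0.068,0,0,0,0,0,0,-0.067,0,0,0,0,0,0,-0.066,0,0,0,0,0,0,-0.066]

```text
clock: 27.45
position: [0.4922, 0.0959, 0.1461]
ee_rot: [0.706, 0.031, 0.706, -0.031]
contact_force: [0.8, 0.0, -1.9]
width: 0.04
```

```bash
python3 - <<'E'
from h import *
hang('w29')
E
```

```text
pos [0.49221355 0.09590624 0.14608956] w 0.03980210141894755
-5 ball centre [317.  186.8] crop [242.  67.]
0 ball centre [317. 198.] crop [242.  95.]
5 ball centre [317.  209.4] crop [242. 123.]
10 ball centre [317.  220.8] crop [242. 152.]
```

View pics/w29c.png

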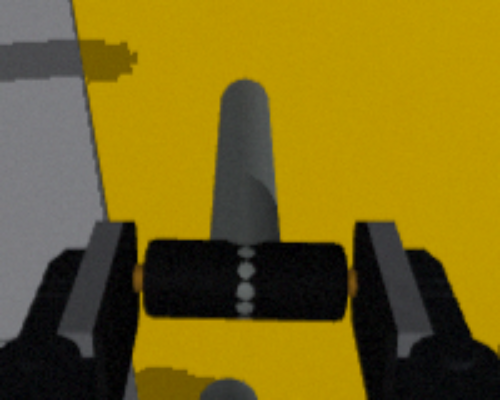

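>>> carry_out:
  deltas: [0,0,0,0,0,0,-0.3,0,0,0,0,0,0,-0.3,0,0,0,0,0,0,-0.3,-0.5,0,0,0,0,0,-0.3,-0.4,0,0,0,0,0,-0.3,0,-0.7,-0.07,0,0,0,-0.3,0,-0.8,-0.1,0,0,0,-0.3,0,-0.69,0,0,0,0,-0.3,0,0,0,0,0,0,-0.3,0,0,0,0,0,0,-0.3]
  newtons: 60

```text
clock: 28.75
position: [0.4704, -0.0338, 0.2001]
ee_rot: [0.706, 0.032, 0.706, -0.031]
contact_force: [0.3, 0.6, -1.3]
width: 0.0344
```

```bash
python3 - <<'E'
from h import *
d=snap('wrist','w30');s=readout.get_state();print(s['position'],s['width'],rot(s['ee_rot']).round(3))
b=cv2.imread('pics/w30.png')[130:290,200:440];cv2.imwrite('pics/w30c.png',cv2.resize(b,None,fx=3.3,fy=3.3,interpolation=cv2.INTER_CUBIC))
W=cloud(d)
for r in range(200,250,8): print(r,[W[r,u].round(4).tolist() for u in (313,318,322)])
E
```

```text
[ 0.47041648 -0.03339106  0.20006929] 0.03439598255095871 [[-0.     0.089  0.996]
 [ 0.001  0.996 -0.089]
 [-1.     0.001 -0.   ]]
200 [[0.4667, -0.0361, 0.1204], [0.4658, -0.0326, 0.1237], [0.4668, -0.0299, 0.1215]]
208 [[0.4661, -0.0358, 0.1373], [0.4653, -0.0325, 0.14], [0.4664, -0.0301, 0.1378]]
216 [[0.4657, -0.0356, 0.1518], [0.4653, -0.0326, 0.1532], [0.4662, -0.0302, 0.1517]]
224 [[0.4656, -0.0354, 0.1638], [0.4654, -0.0326, 0.1648], [0.4657, -0.0304, 0.1646]]
232 [[0.465, -0.0352, 0.1756], [0.4648, -0.0326, 0.1767], [0.4658, -0.0305, 0.1749]]
240 [[0.4646, -0.0351, 0.186], [0.4644, -0.0325, 0.1869], [0.4656, -0.0306, 0.1849]]
248 [[0.4644, -0.0349, 0.1951], [0.4637, -0.0325, 0.1967], [0.4646, -0.0307, 0.1954]]
```

View pics/w30c.png

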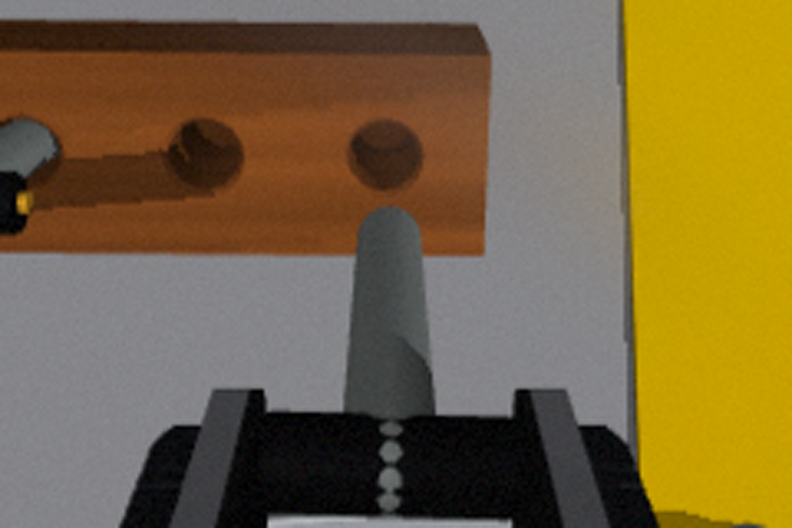

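```bash
python3 - <<'E'
from h import *
d=dict(np.load('pics/w30.npz'));print(ray(d,[(317,176.7)],0.05))
print(proj(d,[[0.4735,-0.0333,0.11],[0.4735,-0.0333,0.05]]))
E
```

```text
[[ 0.47028102 -0.03371492  0.05      ]]
[[317.88803407 203.69679833]
 [317.79432087 180.15332293]]
```

>>> carry_out:
  deltas: [0.2,0,-0.025,0,0.25,0,-0.3,0.3,-0.01,0,0,0,0,-0.3,0.2,0,0,0,0,0,-0.3,0,0,0,0,0,0,-0.3,0,0,0,0,0,0,-0.3]

```text
clock: 29.42
position: [0.4687, -0.0343, 0.1583]
ee_rot: [0.7, 0.032, 0.712, -0.031]
contact_force: [-1.1, -1.0, -2.0]
width: 0.0345
```

```bash
python3 - <<'E'
from h import *
d=snap('wrist','w31');s=readout.get_state();print(s['position'],s['width'],rot(s['ee_rot']).round(3)[:,0],s['contact_force'])
b=cv2.imread('pics/w31.png')[130:290,200:440];cv2.imwrite('pics/w31c.png',cv2.resize(b,None,fx=3.3,fy=3.3,interpolation=cv2.INTER_CUBIC))
W=cloud(d)
for r in range(200,250,8): print(r,[W[r,u].round(4).tolist() for u in (313,318,322)])
E
```

```text
[ 0.46887027 -0.03444632  0.15855959] 0.03462041427275991 [-0.016  0.001 -1.   ] [ 0.72953675  0.4115668  -1.26299675]
200 [[0.4635, -0.0366, 0.0793], [0.4632, -0.0331, 0.081], [0.4641, -0.0304, 0.0791]]
208 [[0.4634, -0.0363, 0.0956], [0.4626, -0.0331, 0.0985], [0.4639, -0.0306, 0.0955]]
216 [[0.4632, -0.0361, 0.1101], [0.4627, -0.0331, 0.112], [0.4637, -0.0308, 0.1099]]
224 [[0.4629, -0.0359, 0.1231], [0.4624, -0.0331, 0.125], [0.4635, -0.0309, 0.1229]]
232 [[0.4627, -0.0358, 0.1346], [0.4627, -0.0331, 0.1352], [0.4633, -0.031, 0.1343]]
240 [[0.4627, -0.0356, 0.1444], [0.4622, -0.0331, 0.146], [0.463, -0.0311, 0.1446]]
248 [[0.463, -0.0356, 0.1526], [0.4627, -0.0331, 0.1538], [0.4631, -0.0312, 0.1532]]
```

View pics/w31c.png

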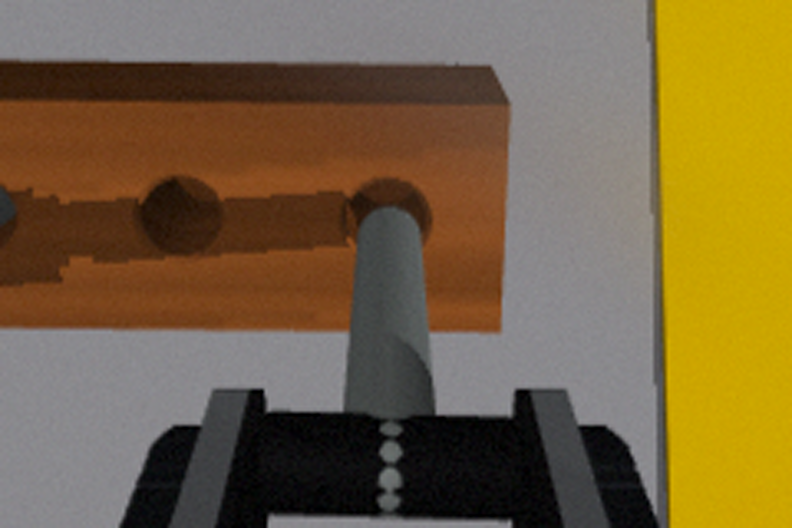

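>>> carry_out:
  deltas: [0.2,0,0.003,0,0,0,-0.3,0.2,0,0.003,0,0,0,-0.3,0.15,0,0.003,0,0,0,-0.3,0.15,0,0.003,0,0,0,-0.3,0.12,0,0.003,0,0,0,-0.3,0,0,0,0,0,0,-0.3,0,0,0,0,0,0,-0.3]

```text
clock: 30.35
position: [0.4687, -0.0345, 0.1091]
ee_rot: [0.7, 0.032, 0.712, -0.031]
contact_force: [0.0, -0.8, -0.7]
width: 0.0348
```

>>> carry_out:
  deltas: [0.05,0,0,0,0,0,-0.3,0.03,0,0,0,0,0,-0.3,0,0,0,0,0,0,-0.3,0,0,0,0,0,0,-0.1,0,0,0,0,0,0,0,0,0,0,0,0,0,0.1,0,0,0,0,0,0,0.2,0,0,0,0,0,0,0.2]

```text
clock: 31.35
position: [0.4683, -0.0345, 0.1041]
ee_rot: [0.7, 0.032, 0.713, -0.031]
contact_force: [0.3, 0.2, -0.3]
width: 0.0513
```

>>> carry_out:
  deltas: [-0.3,0,0,0,0,0,0.2,-0.8,0,0,0,0,0,0.2,-0.6,0,0,0,-0.25,0,0.3,0,0,0,0,0,0,0.3,0,0,0,0,0,0,0.3]

```text
clock: 31.98
position: [0.4694, -0.0345, 0.2054]
ee_rot: [0.706, 0.032, 0.707, -0.031]
contact_force: [-1.1, -0.2, -0.2]
width: 0.0557
```

```bash
python3 - <<'E'
from h import *
d=snap('wrist','w32');s=readout.get_state();print(s['position'],s['width'],rot(s['ee_rot']).round(3)[:,0],s['contact_force'])
E
```

```text
[ 0.4691479  -0.03447541  0.20489629] 0.055779409899750575 [-0.002  0.001 -1.   ] [ 0.15500364 -1.15594584 -0.73165384]
```

View pics/w32.png

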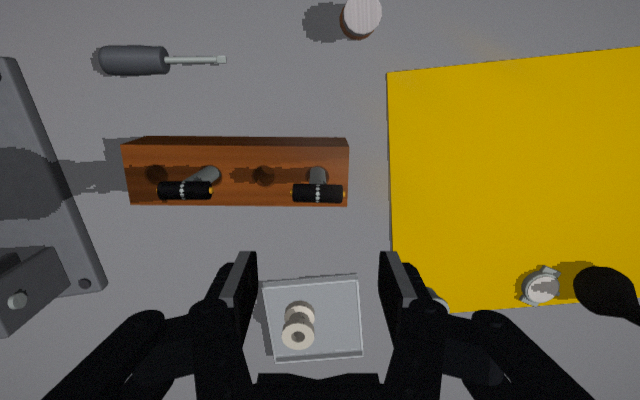

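>>> carry_out:
  deltas: [0,-0.12,0.9,0,0,0,0.3,0,-0.12,0.9,0,0,0,0.3,0,-0.12,0.9,0,0,0,0.3,0.5,0,0,0,0,0,0.3,0.4,0,0,0,0,0,0.3,0,0,0,0,0,0,0.3,0,0,0,0,0,0,0.3]

```text
clock: 32.9
position: [0.6296, -0.0706, 0.152]
ee_rot: [0.706, 0.032, 0.707, -0.031]
contact_force: [0.3, -0.3, -0.3]
width: 0.0554
```

```bash
python3 - <<'E'
from h import *
d=dict(np.load('pics/w32.npz'));W=cloud(d);print('barB',W[193,300:312:3,2],W[193,325:337:3,2],'barA',W[190,165:205:8,2])
d=snap('wrist','w33');s=readout.get_state();print(s['position'],s['width'])
W=cloud(d)
m=(W[...,2]>0.036)&(W[...,2]<0.05)&(np.linalg.norm(W[...,:2]-[0.648,-0.07],axis=-1)<0.05)
for st,c,k in blobs(m,30): print(st,c,W[k].mean(0),W[k].min(0),W[k].max(0))
b=cv2.imread('pics/w33.png')[130:330,200:440];cv2.imwrite('pics/w33c.png',cv2.resize(b,None,fx=3,fy=3,interpolation=cv2.INTER_CUBIC))
E
```

```text
barB [0.11632731 0.11593392 0.11589936 0.11576553] [0.1169841  0.11667473 0.1151983  0.11528864] barA [0.11511553 0.11523196 0.11613704 0.11517618 0.11606784]
[ 0.62996568 -0.07061894  0.1527408 ] 0.05550346194087437
[ 295  192   45   45 1388] [317.34293948 214.63760807] [ 0.64912439 -0.07203567  0.04235743] [ 0.63232983 -0.08987855  0.03606729] [ 0.6677845  -0.05444548  0.04501995]
```

View pics/w33c.png

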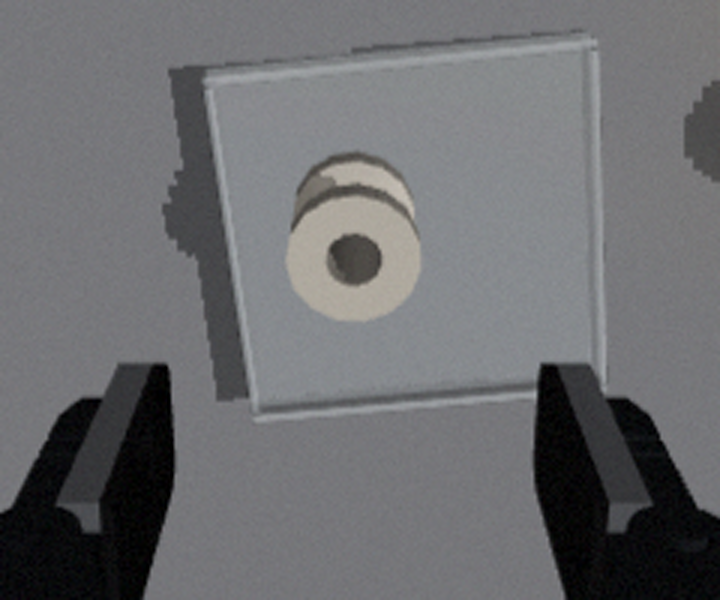

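```bash
python3 - <<'E'
from h import *
d=dict(np.load('pics/w33.npz'));P=ray(d,[(318,216.3)],0.043)[0];print(P)
plan([P[0],P[1],0.05])
E
```

```text
[ 0.65020871 -0.07161291  0.043     ]
tool-frame shift/60mm [1.71 0.01 0.34] world d mm [  20.2   -1.  -102.7]
```

>>> carry_out:
  deltas: [0.5,0.01,0.2,0,0,0,0.3,0.5,0,0.14,0,0,0,0.3,0.5,0,0,0,0,0,0.3,0,0,0,0,0,0,0.3,0,0,0,0,0,0,0.3]

```text
clock: 33.58
position: [0.651, -0.072, 0.0639]
ee_rot: [0.707, 0.031, 0.705, -0.032]
contact_force: [0.3, 0.3, 0.7]
width: 0.0558
```

```bash
python3 - <<'E'
from h import *
d=snap('wrist','w34');s=readout.get_state();print(s['position'],s['width'])
b=cv2.imread('pics/w34.png')[180:380,200:440];cv2.imwrite('pics/w34c.png',cv2.resize(b,None,fx=3,fy=3,interpolation=cv2.INTER_CUBIC))
print(proj(d,[[0.6502,-0.0716,0.043]]))
E
```

```text
[ 0.65127808 -0.07202547  0.06427522] 0.05533594701824851
[[317.30158791 242.23011376]]
```

View pics/w34c.png

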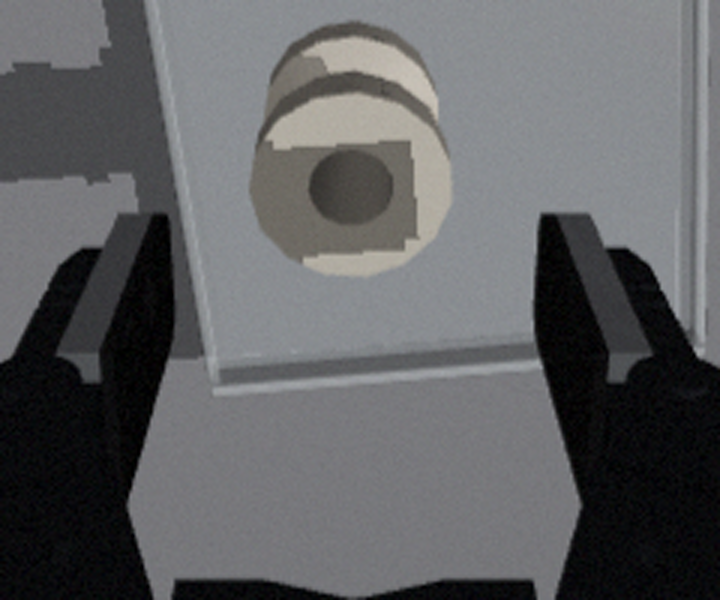

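>>> carry_out:
  deltas: [0.3,0,-0.02,0,0,0,0.3,0.3,0,0,0,0,0,0.3,0.15,0,0,0,0,0,0.3,0,0,0,0,0,0,0.3,0,0,0,0,0,0,0.3]

```text
clock: 34.25
position: [0.6492, -0.0718, 0.0175]
ee_rot: [0.707, 0.031, 0.706, -0.031]
contact_force: [0.7, 0.8, -0.8]
width: 0.0556
```

>>> carry_out:
  deltas: [0,0,0,0,0,0,0,0,0,0,0,0,0,-0.3,0,0,0,0,0,0,-0.3,0,0,0,0,0,0,-0.3,0,0,0,0,0,0,-0.3]
  newtons: 40

```text
clock: 34.88
position: [0.6492, -0.0718, 0.0179]
ee_rot: [0.707, 0.031, 0.706, -0.032]
contact_force: [-0.2, 0.2, 5.5]
width: 0.0357
```

>>> carry_out:
  deltas: [-0.2,0,0,0,0,0,-0.3,-0.4,0,0,0,0,0,-0.3,-0.6,0,0,0,0,0,-0.3,-0.6,0,0,0,0,0,-0.3,0,0,0,0,0,0,-0.3,0,0,0,0,0,0,-0.3]

```text
clock: 35.62
position: [0.6479, -0.0715, 0.1244]
ee_rot: [0.706, 0.032, 0.707, -0.031]
contact_force: [0.3, 0.6, -1.4]
width: 0.0357
```

```bash
python3 - <<'E'
from h import *
d=snap('wrist','w35');s=readout.get_state();print(s['position'],s['width'],s['contact_force'])
E
```

```text
[ 0.64752965 -0.07136134  0.12367972] 0.03594381021647233 [-0.51453741  0.41005773 -1.56207056]
```

View pics/w35.png

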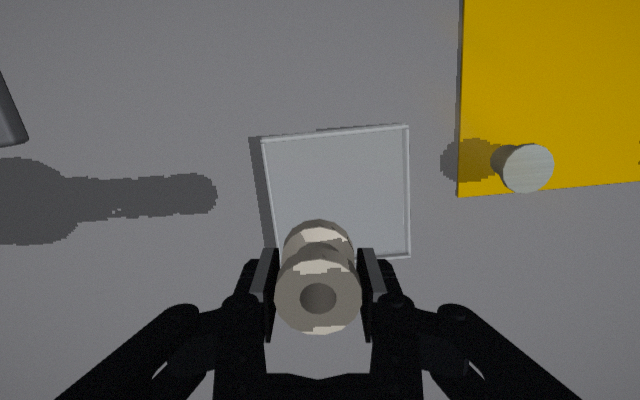

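>>> carry_out:
  deltas: [-0.6,0,0,0,0,0,-0.3,-0.7,0,0,0,0,0,-0.3,0,-0.33,-0.73,0,0,0,-0.3,0,-0.33,-0.73,0,0,0,-0.3,0,-0.33,-0.73,0,0,0,-0.3,0,-0.33,-0.73,0,0,0,-0.3,0,-0.33,-0.73,0,0,0,-0.3,0,-0.8,0,0,0,0,-0.3,0,-0.8,0,0,0,0,-0.3,0,-0.8,0,0,0,0,-0.3]

```text
clock: 36.92
position: [0.408, -0.295, 0.2017]
ee_rot: [0.706, 0.032, 0.707, -0.031]
contact_force: [1.3, -0.4, 0.2]
width: 0.0357
```

>>> carry_out:
  deltas: [0,-0.8,0,0,0,0,-0.3,0,0,0,0,0,0,-0.3,0,0,0,0,0,0,-0.3]

```text
clock: 37.3
position: [0.4039, -0.341, 0.2015]
ee_rot: [0.706, 0.033, 0.707, -0.031]
contact_force: [0.1, 0.4, -0.6]
width: 0.0356
```

```bash
python3 - <<'E'
from h import *
d=snap('wrist','w36');s=readout.get_state();print(s['position'],s['width'],s['contact_force'],rot(s['ee_rot']).round(3))
E
```

```text
[ 0.40419703 -0.34064423  0.2019308 ] 0.03604687667481436 [-0.10599254  1.11056125 -0.92488774] [[-0.002  0.089  0.996]
 [ 0.003  0.996 -0.089]
 [-1.     0.003 -0.002]]
```

View pics/w36.png

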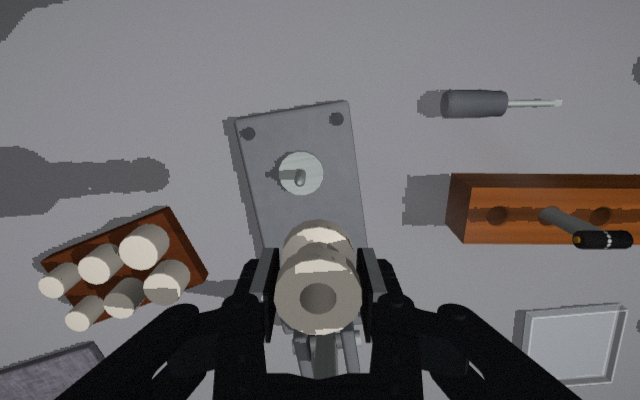

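```bash
python3 - <<'E'
from h import *
b=cv2.imread('pics/w36.png')[140:340,240:400];cv2.imwrite('pics/w36c.png',cv2.resize(b,None,fx=3.6,fy=3,interpolation=cv2.INTER_CUBIC) if 0 else cv2.resize(b,None,fx=3,fy=3,interpolation=cv2.INTER_CUBIC))
d=dict(np.load('pics/w36.npz'));W=cloud(d)
m=np.zeros((400,640),bool);m[140:205,265:335]=True
q=m&(np.abs(W[...,2]-0.025)<0.003)
for st,c,k in blobs(q,50):
    v,u=np.nonzero(k);hull=cv2.convexHull(np.stack([u,v],-1).astype(np.int32));e=cv2.fitEllipse(hull);print(st,c,e,ray(d,e[0],0.025))
q=m&(W[...,2]>0.035)&(W[...,2]<.06)
for st,c,k in blobs(q,5): print(st,c,W[k].mean(0),W[k][:,2].max())
E
```

```text
[ 279  151   45   45 1392] [300.61063218 172.45258621] ((300.56060791015625, 172.9833984375), (44.02622985839844, 45.07432556152344), 105.3130874633789) [[ 0.40584203 -0.35656401  0.025     ]]
[294 172  12  15 135] [299.48888889 178.94814815] [ 0.40498286 -0.35638616  0.04853948] 0.05540908125784838
```

View pics/w36c.png

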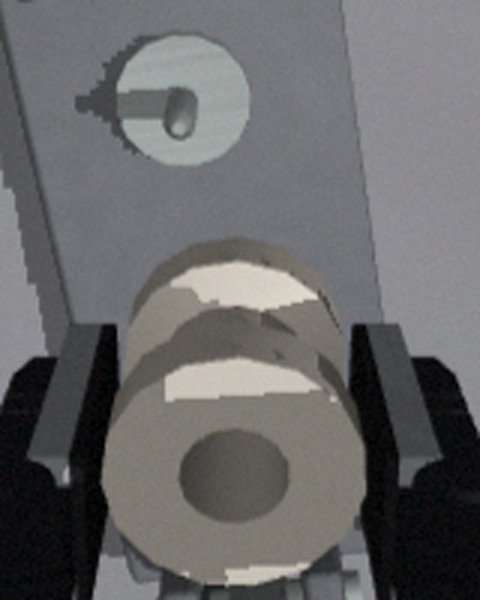

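```bash
python3 - <<'E'
from h import *
d=dict(np.load('pics/w36.npz'));W=cloud(d)
print('z top',W[325,318],W[270,318],W[299,283],W[299,352])
P=ray(d,[(318.3,298.7)],0.2270)[0];print(P)
s=readout.get_state();print('offset',P-s['position'])
plan(s['position']+np.array([0.4058,-0.3566,0])-np.array([P[0],P[1],0])+[0,0,-0.1])
E
```

```text
z top [ 0.41801797 -0.34169612  0.22638248] [ 0.39217896 -0.33939358  0.22645926] [ 0.40431953 -0.35460964  0.22615322] [ 0.40699712 -0.32694788  0.22595189]
[ 0.40487252 -0.34040674  0.227     ]
offset [0.00067549 0.00023749 0.0250692 ]
tool-frame shift/60mm [ 1.67 -0.27  0.04] world d mm [   0.9  -16.2 -100. ]
```

>>> carry_out:
  deltas: [0.4,-0.27,0.03,0,0,0,-0.3,0.6,0,0,0,0,0,-0.3,0.6,0,0,0,0,0,-0.3,0.4,0,0,0,0,0,-0.3,0,0,0,0,0,0,-0.3,0,0,0,0,0,0,-0.3,0,0,0,0,0,0,-0.3]

```text
clock: 38.22
position: [0.4059, -0.3588, 0.0845]
ee_rot: [0.707, 0.031, 0.706, -0.032]
contact_force: [0.3, 0.1, -0.7]
width: 0.0358
```

```bash
python3 - <<'E'
from h import *
d=snap('wrist','w37');s=readout.get_state();print(s['position'],s['width'],s['contact_force'],rot(s['ee_rot']).round(3)[:,0])
plan([0.4058-0.0007,-0.3566-0.0002,0.0400])
E
```

```text
[ 0.40576836 -0.35880079  0.08433978] 0.0359242089197698 [ 0.60385789  0.31299726 -1.3669526 ] [ 0.002 -0.002 -1.   ]
tool-frame shift/60mm [ 0.74  0.03 -0.02] world d mm [ -0.7   2.  -44.3]
```

View pics/w37.png

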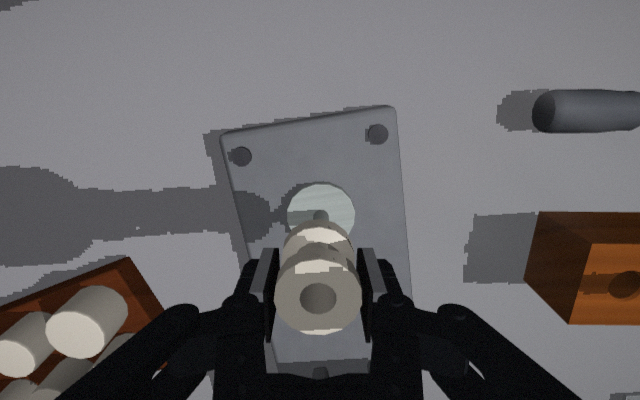

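```bash
python3 - <<'E'
from h import *
d=dict(np.load('pics/w37.npz'));W=cloud(d)
g=d['color'].astype(int)
m=np.zeros((400,640),bool);m[178:222,270:370]=True
q=m&(np.abs(W[...,2]-0.025)<0.003)
k=max(blobs(q,50),key=lambda t:t[0][4])[2]
v,u=np.nonzero(k);G=ray(d,np.stack([u,v],-1),0.025)[:,:2]
h=cv2.convexHull(G.astype(np.float32))[:,0]
h=h[(h[:,0]<0.405)]
from scipy.optimize import least_squares
print(least_squares(lambda p:np.linalg.norm(h-p,axis=1)-0.022,[0.405,-0.356]).x,len(h))
P=ray(d,[(318.3,298.7)],0.1094)[0];print('die',P)
E
```

```text
[ 0.40620399 -0.35657348] 19
die [ 0.40705099 -0.35805466  0.1094    ]
```

>>> carry_out:
  deltas: [0,0.025,-0.02,0,0,0,-0.3,0.15,0,0,0,0,0,-0.3,0.15,0,0,0,0,0,-0.3,0,0,0,0,0,0,-0.3,0,0,0,0,0,0,-0.3]

```text
clock: 38.9
position: [0.4039, -0.3567, 0.0648]
ee_rot: [0.706, 0.032, 0.707, -0.031]
contact_force: [0.3, -0.3, -1.2]
width: 0.0356
```

```bash
python3 - <<'E'
from h import *
s=readout.get_state();print(s['position'],s['width'],s['contact_force'],rot(s['ee_rot']).round(3)[:,0])
E
```

```text
[ 0.4039412  -0.35672697  0.06477886] 0.035552843810592046 [ 0.3189824  -0.33035663 -1.1843545 ] [-0.  0. -1.]
```

>>> carry_out:
  deltas: [0.12,0,0.015,0,0,0,-0.3,0.12,0,0,0,0,0,-0.3,0.12,0,0,0,0,0,-0.3,0,0,0,0,0,0,-0.3,0,0,0,0,0,0,-0.3]

```text
clock: 39.52
position: [0.4049, -0.3569, 0.0434]
ee_rot: [0.706, 0.031, 0.706, -0.031]
contact_force: [0.0, 0.3, -0.9]
width: 0.0363
```

>>> carry_out:
  deltas: [0.03,0,0,0,0,0,-0.3,0.02,0,0,0,0,0,-0.3,0,0,0,0,0,0,-0.3,0,0,0,0,0,0,-0.3]

```text
clock: 40.02
position: [0.4049, -0.3568, 0.0405]
ee_rot: [0.706, 0.031, 0.706, -0.031]
contact_force: [0.5, 0.8, -0.5]
width: 0.0362
```

Within half a millimetre of the seat; release and rise.

>>> carry_out:
  deltas: [0,0,0,0,0,0,-0.1,0,0,0,0,0,0,0,0,0,0,0,0,0,0.2,0,0,0,0,0,0,0.3,0,0,0,0,0,0,0.3,-0.3,0,0,0,0,0,0.3,-0.8,0,0,0,0,0,0.3,-0.8,0,0,0,0,0,0.3,0,0,0,0,0,0,0.3,0,0,0,0,0,0,0.3]

```text
clock: 41.28
position: [0.4045, -0.3564, 0.154]
ee_rot: [0.706, 0.032, 0.707, -0.031]
contact_force: [0.3, -0.6, -0.1]
width: 0.0553
```

```bash
python3 - <<'E'
from h import *
d=snap('wrist','w38');s=readout.get_state();print(s['position'],s['width'],s['contact_force'],s['qpos'].round(2))
W=cloud(d)
m=(W[...,2]>0.058)&(W[...,2]<0.072)&(np.linalg.norm(W[...,:2]-[0.406,-0.3566],axis=-1)<0.025)
print(W[m].mean(0),np.percentile(W[m][:,2],[5,50,95]))
im=snap('scene','s38');cv2.imwrite('pics/s38c.png',cv2.resize(cv2.imread('pics/s38.png')[80:260,100:300],None,fx=3,fy=3,interpolation=cv2.INTER_CUBIC))
E
```

```text
[ 0.40415289 -0.35601611  0.1532675 ] 0.05558295672186906 [-0.47280733  0.40559362 -0.37692391] [-0.85  0.28  1.7   0.    1.16 -2.33]
[ 0.40504986 -0.35641447  0.06440509] [0.06106783 0.06469346 0.06581252]
```

View pics/w38.png

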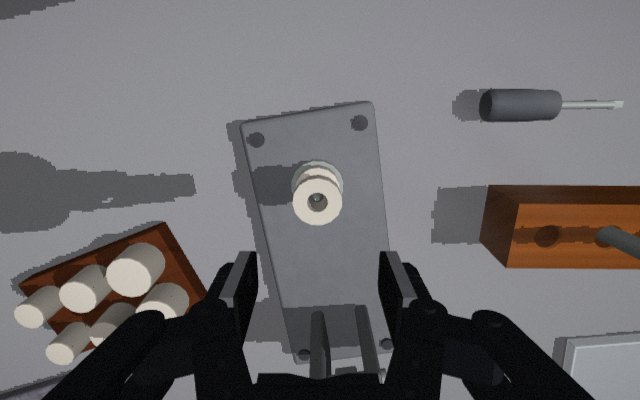

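View pics/s38c.png

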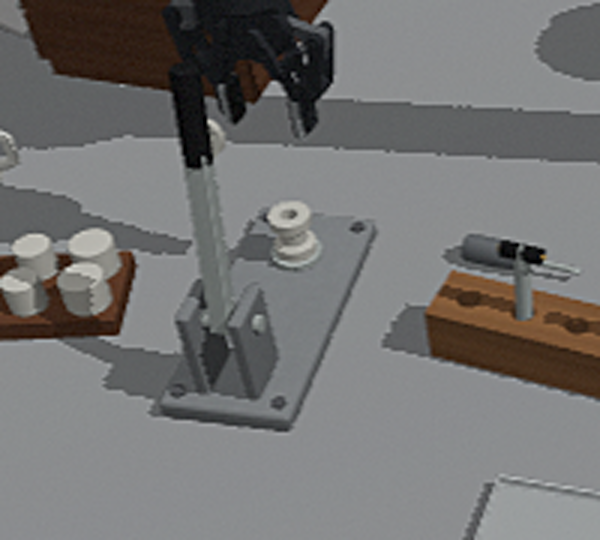

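```bash
python3 - <<'E'
from h import *
for fn in ['s38','scene0','top0']:
    d=dict(np.load(f'pics/{fn}.npz'));W=cloud(d)
    m=(np.linalg.norm(W[...,:2]-[0.565,-0.36],axis=-1)<0.07)&(W[...,2]>0.115)&(W[...,2]<0.32)
    Q=W[m]; print(fn,len(Q),Q.min(0).round(3),Q.max(0).round(3))
    for z in np.arange(0.12,0.31,0.03):
        k=Q[np.abs(Q[:,2]-z)<0.012]; 
        if len(k)>3: print(round(z,3),np.median(k,0).round(4),len(k))
d=dict(np.load('pics/w36.npz'));W=cloud(d)
for n in ['w36','w37','w38']:
    d=dict(np.load(f'pics/{n}.npz'));W=cloud(d);q=(np.abs(W[...,2]-0.018)<0.0025)&(np.linalg.norm(W[...,:2]-[0.45,-0.35],axis=-1)<0.2)
    k=max(blobs(q,50),key=lambda t:t[0][4])[2];P=W[k][:,:2].astype(np.float32);print(n,cv2.minAreaRect(P))
    # left/right edges
    e=[]
    for x in np.arange(0.36,0.46,0.004):
        r=P[np.abs(P[:,0]-x)<0.002]
        if len(r)>10:e.append((x,r[:,1].min(),r[:,1].max()))
    e=np.array(e);print(np.degrees(np.arctan(np.polyfit(e[:,0],e[:,1],1)[0])),np.degrees(np.arctan(np.polyfit(e[:,0],e[:,2],1)[0])),(e[:,2]-e[:,1]).mean())
E
```

```text
s38 818 [ 0.509 -0.36   0.115] [ 0.563 -0.333  0.29 ]
0.12 [ 0.557  -0.3431  0.1233] 67
0.15 [ 0.552  -0.3437  0.1504] 92
0.18 [ 0.5458 -0.3435  0.181 ] 100
0.21 [ 0.5389 -0.3412  0.2112] 110
0.24 [ 0.5335 -0.3418  0.2381] 133
0.27 [ 0.528  -0.3438  0.2705] 112
0.3 [ 0.5219 -0.3462  0.2883] 8
scene0 815 [ 0.509 -0.359  0.115] [ 0.563 -0.333  0.291]
0.12 [ 0.5576 -0.3422  0.1235] 68
0.15 [ 0.5519 -0.3424  0.149 ] 94
0.18 [ 0.5456 -0.3437  0.1791] 100
0.21 [ 0.5391 -0.3421  0.2113] 111
0.24 [ 0.5327 -0.3417  0.2383] 136
0.27 [ 0.5278 -0.3429  0.2702] 113
0.3 [ 0.5243 -0.3454  0.2887] 7
top0 297 [ 0.503 -0.359  0.115] [ 0.552 -0.331  0.291]
0.12 [ 0.545  -0.3365  0.1222] 14
0.15 [ 0.5402 -0.3368  0.149 ] 21
0.18 [ 0.5347 -0.3376  0.1806] 24
0.21 [ 0.5287 -0.3376  0.2099] 23
0.24 [ 0.5137 -0.3386  0.2396] 66
0.27 [ 0.5162 -0.3387  0.2682] 41
0.3 [ 0.5174 -0.3463  0.2892] 21
w36 ((0.4342879354953766, -0.3547508716583252), (0.17478512227535248, 0.10928064584732056), 4.040126323699951)
4.197964620968803 4.363252296186695 0.10832685232162476
w37 ((0.4152497947216034, -0.3560009002685547), (0.13683848083019257, 0.10878894478082657), 4.228511333465576)
37.802081451728526 4.078462085187892 0.0938220161658067
w38 ((0.47123363614082336, -0.351951539516449), (0.24908366799354553, 0.10897194594144821), 4.1533002853393555)
4.16270866313121 3.9467868487812336 0.10828900337219238
```

>>> carry_out:
  deltas: [-0.82,0,0,0,0,0,0.3,-0.82,0,0,0,0,0,0.3,-0.82,0,0,-0.78,0,0,0.3,-0.82,0,0,-0.78,0,0,0.3,0,0,0,-0.78,0,0,0.3,0,0,0.6,0,0,0,0.3,0,0,0.7,0,0,0,0.3,0,0,0.62,0,0,0,0.3,0,0,0,0,0,0,0.3,0,0,0,0,0,0,0.3]

```text
clock: 42.62
position: [0.5191, -0.3482, 0.3497]
ee_rot: [0.706, -0.026, 0.708, 0.027]
contact_force: [0.1, -0.0, 0.6]
width: 0.0555
```

```bash
python3 - <<'E'
from h import *
d=snap('wrist','w39');s=readout.get_state();print(s['position'],s['width'],s['contact_force'],s['qpos'].round(2),rot(s['ee_rot']).round(3))
plan([0.519,-0.3482,0.25],down(np.radians(94.2)))
W=cloud(d);m=(np.linalg.norm(W[...,:2]-[0.525,-0.348],axis=-1)<0.05)&(W[...,2]>0.2)&(W[...,2]<0.31)
for st,c,k in blobs(m,30): print(st,W[k].mean(0),W[k].max(0))
E
```

```text
[ 0.51882037 -0.34827803  0.3503024 ] 0.05563809477085783 [1.06967047 0.58022731 0.41060458] [-0.7   0.32  1.16 -0.    1.67 -2.35] [[-0.002 -0.074  0.997]
 [ 0.001  0.997  0.074]
 [-1.     0.001 -0.002]]
tool-frame shift/60mm [ 1.67 -0.    0.01] world d mm [ 2.000e-01  1.000e-01 -1.003e+02]
turn/4deg [ 0.01 -0.03 -0.02]
alt turn/4deg [-4.499e+01  3.000e-02 -4.000e-02]
[ 297  176   40   47 1409] [ 0.51261103 -0.3488714   0.26985741] [ 0.52469628 -0.33292715  0.29064351]
```

View pics/w39.png

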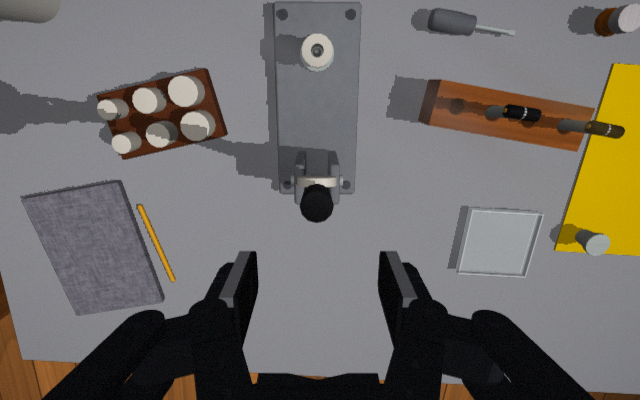

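```bash
python3 - <<'E'
from h import *
d=dict(np.load('pics/w39.npz'));print(ray(d,[(316.5,204)],0.288)); 
W=cloud(d);print(W[195:215:4,316])
E
```

```text
[[ 0.51180104 -0.34876378  0.288     ]]
[[ 0.50653327 -0.34947287  0.28594695]
 [ 0.50938834 -0.34926433  0.28542756]
 [ 0.51171547 -0.34909064  0.28645598]
 [ 0.51420157 -0.34890638  0.28704698]
 [ 0.51701272 -0.34870033  0.286819  ]]
```

>>> carry_out:
  deltas: [0,0,-0.05,0,0,0,0.3,0.6,0,0,0,0,0,0.3,0.6,0,0,0,0,0,0.3,0.48,0,0,0,0,0,0.3,0,0,0,0,0,0,0.3,0,0,0,0,0,0,0.3]

```text
clock: 43.42
position: [0.5168, -0.3491, 0.2521]
ee_rot: [0.707, -0.027, 0.706, 0.026]
contact_force: [0.3, 0.4, 0.6]
width: 0.0554
```

>>> carry_out:
  deltas: [0,0,0,0,0,0,0,0,0,0,0,0,0,-0.3,0,0,0,0,0,0,-0.6,0,0,0,0,0,0,-0.6,0,0,0,0,0,0,-0.6,0,0,0,0,0,0,-0.6]
  newtons: 20

```text
clock: 44.18
position: [0.5171, -0.349, 0.2514]
ee_rot: [0.707, -0.027, 0.706, 0.026]
contact_force: [0.5, -1.2, 5.6]
width: 0.0217
```

```bash
python3 - <<'E'
from h import *
s=readout.get_state();print(s['position'],s['width'],s['contact_force'])
Rt=rot(s['ee_rot']);th0=1.362;p0=np.array(s['position']);hx=np.array([0.5553,-0.3456,0.082]);px=np.array([0.9973,0.0732,0])
g0=p0-Rt[:,0]*0.019; rel=g0-hx; print('grip rel',rel@px,rel[2],np.hypot(rel@px,rel[2]),np.arctan2(rel[2],-rel@px))
r=np.hypot(rel@px,rel[2]);a=np.arctan2(rel[2],-rel@px);prev=g0
for t in np.linspace(a,0,13)[1:]:
    g=hx-px*r*np.cos(t)+np.array([0,0,r*np.sin(t)]);d=Rt.T@(g-prev)/0.06;print(round(t,2),d.round(2));prev=g
E
```

```text
[ 0.51706292 -0.34904025  0.251401  ] 0.021694222057454672 [ 0.53168397 -1.19039962  5.55724291]
grip rel -0.038408205726190095 0.18840095939311619 0.19227613415957778 1.3696879923264862
1.26 [ 0.09  0.01 -0.35]
1.14 [ 0.13  0.   -0.34]
1.03 [ 0.17  0.   -0.32]
0.91 [ 0.21  0.   -0.3 ]
0.8 [ 0.24  0.   -0.28]
0.68 [ 0.27  0.   -0.25]
0.57 [ 0.3   0.   -0.22]
0.46 [ 0.32  0.   -0.18]
0.34 [ 0.34  0.   -0.14]
0.23 [ 0.35  0.   -0.1 ]
0.11 [ 0.36  0.   -0.06]
0.0 [ 0.36  0.   -0.02]
```

>>> carry_out:
  deltas: [0.09,0,-0.35,0,0,0,-0.6,0.13,0,-0.34,0,0,0,-0.6,0.17,0,-0.32,0,0,0,-0.6,0,0,0,0,0,0,-0.6]

```text
clock: 44.68
position: [0.4551, -0.3535, 0.2265]
ee_rot: [0.706, -0.026, 0.707, 0.026]
contact_force: [-1.1, -2.7, 0.1]
width: 0.0219
```

```bash
python3 - <<'E'
from h import *
s=readout.get_state();print(s['position'],s['width'],s['contact_force'],s['moment'])
d=snap('wrist','w40')
E
```

```text
[ 0.45512734 -0.35352026  0.22652329] 0.021865796120786412 [-1.09431571 -2.68535909  0.1090416 ] [-0.41155751  0.1071383   0.0411637 ]
```

View pics/w40.png

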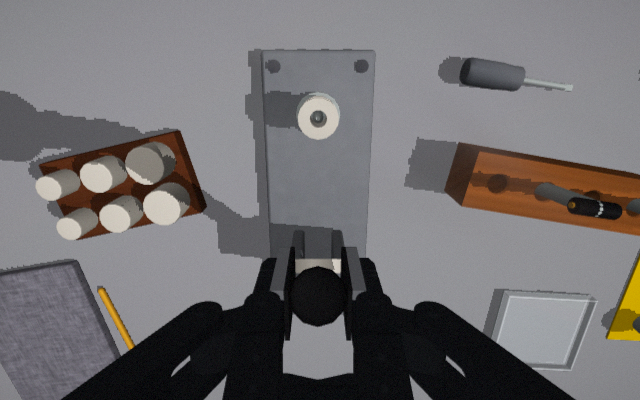

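>>> carry_out:
  deltas: [0.21,0,-0.3,0,0,0,-0.6,0.24,0,-0.28,0,0,0,-0.6,0.27,0,-0.25,0,0,0,-0.6,0.3,0,-0.22,0,0,0,-0.6,0.32,0,-0.18,0,0,0,-0.6,0.34,0,-0.14,0,0,0,-0.6,0,0,0,0,0,0,-0.6]

```text
clock: 45.6
position: [0.3744, -0.3594, 0.1252]
ee_rot: [0.706, -0.026, 0.707, 0.027]
contact_force: [-1.5, -2.7, -1.3]
width: 0.0215
```

```bash
python3 - <<'E'
from h import *
s=readout.get_state();print(s['position'],s['width'],s['contact_force'],s['moment'],s['qpos'].round(2))
d=snap('wrist','w41')
hx=np.array([0.5553,-0.3456,0.082]);px=np.array([0.9973,0.0732,0]);g=s['position']+[0,0,.019]-hx;print(np.hypot(g@px,g[2]),np.arctan2(g[2],-g@px))
E
```

```text
[ 0.3744024  -0.35942318  0.1251696 ] 0.02154581902299525 [-1.52277691 -2.7403816  -1.27987789] [-0.4518911   0.07225823  0.0205424 ] [-0.9   0.28  1.79 -0.    1.08 -2.54]
0.19177760831007792 0.33014000459959564
```

View pics/w41.png

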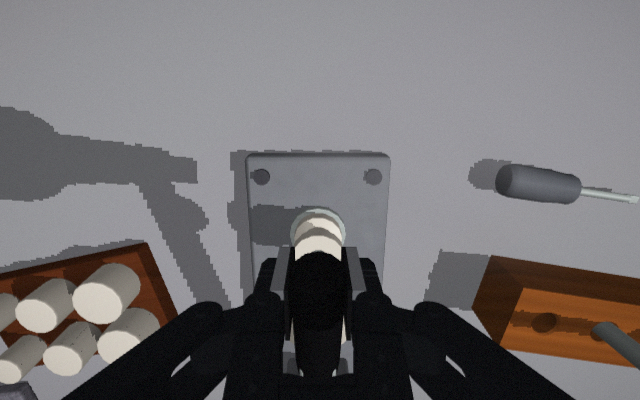

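>>> carry_out:
  deltas: [0.33,0,-0.09,0,0,0,-0.6,0.34,0,-0.05,0,0,0,-0.6,0.3,0,-0.02,0,0,0,-0.6,0,0,0,0,0,0,-0.6,0,0,0,0,0,0,-0.6]

```text
clock: 46.28
position: [0.3648, -0.3601, 0.0683]
ee_rot: [0.706, -0.027, 0.707, 0.027]
contact_force: [-3.6, -3.1, -2.2]
width: 0.0211
```

>>> carry_out:
  deltas: [0.06,0,0,0,0,0,-0.6,0,0,0,0,0,0,-0.6]

```text
clock: 46.52
position: [0.3647, -0.3602, 0.065]
ee_rot: [0.706, -0.027, 0.707, 0.026]
contact_force: [-4.3, -3.2, -1.5]
width: 0.0213
```

>>> carry_out:
  deltas: [0.04,0,0,0,0,0,-0.6,0,0,0,0,0,0,-0.6,0,0,0,0,0,0,-0.6]

```text
clock: 46.9
position: [0.3648, -0.3602, 0.0627]
ee_rot: [0.706, -0.027, 0.707, 0.026]
contact_force: [-4.1, -3.4, -0.1]
width: 0.0214
```

>>> carry_out:
  deltas: [0.04,0,0,0,0,0,-0.6,0,0,0,0,0,0,-0.6,0,0,0,0,0,0,-0.6]

```text
clock: 47.28
position: [0.3648, -0.3602, 0.0604]
ee_rot: [0.706, -0.027, 0.707, 0.026]
contact_force: [-5.1, -3.7, -0.3]
width: 0.0212
```

>>> carry_out:
  deltas: [0.04,0,0,0,0,0,-0.6,0.03,0,0,0,0,0,-0.6,0,0,0,0,0,0,-0.6]

```text
clock: 47.65
position: [0.365, -0.3602, 0.0571]
ee_rot: [0.707, -0.027, 0.707, 0.026]
contact_force: [-3.7, -2.0, 6.2]
width: 0.0211
```

```bash
python3 - <<'E'
from h import *
s=readout.get_state();print(s['position'],s['width'],s['contact_force'])
im=snap('scene','s42');cv2.imwrite('pics/s42c.png',cv2.resize(cv2.imread('pics/s42.png')[80:260,100:300],None,fx=3,fy=3,interpolation=cv2.INTER_CUBIC))
E
```

```text
[ 0.36497433 -0.36018594  0.0571058 ] 0.021079494697579654 [-3.72613761 -2.00134931  6.16731833]
```

View pics/s42c.png

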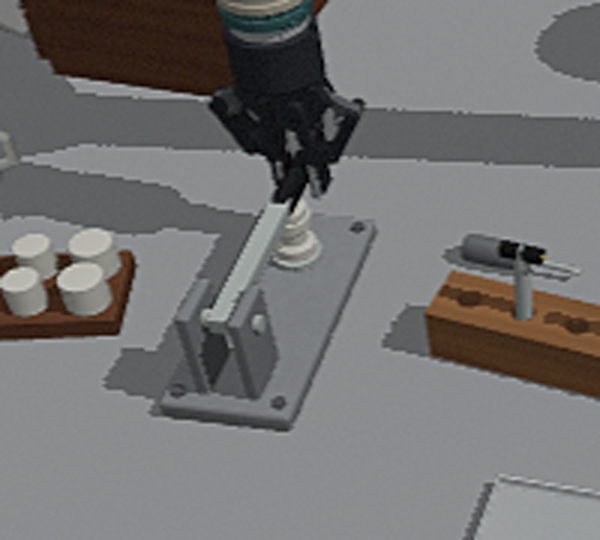

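>>> carry_out:
  deltas: [0.02,0,0,0,0,0,-0.6,0,0,0,0,0,0,-0.2,0,0,0,0,0,0,0.1,0,0,0,0,0,0,0.1,0,0,0,0,0,0,0.1,-0.6,0,0,0,0,0,0.1,-0.9,0,0,0,0,0,0.1,0,0,0,0,0,0,-1,0,0,0,0,0,0,-1,0,0,0,0,0,0,-1]

```text
clock: 48.95
position: [0.364, -0.3588, 0.1427]
ee_rot: [0.706, -0.025, 0.707, 0.027]
contact_force: [0.4, -1.0, -0.0]
width: -0.0
```

```bash
python3 - <<'E'
from h import *
s=readout.get_state();print(s['position'],s['width'],s['contact_force'])
d=snap('wrist','w43');W=cloud(d)
# handle top z along lever
hx=np.array([0.5553,-0.3456]);px=np.array([0.9973,0.0732])
rel=W[...,:2]-hx;a=-(rel@px);l=rel@np.array([-px[1],px[0]])
for r in (0.06,0.08,0.1,0.12,0.14,0.15,0.16,0.17,0.18,0.19,0.2,0.205):
    k=(np.abs(a-r)<0.004)&(np.abs(l)<0.012)&(W[...,2]>0.05)&(W[...,2]<0.11);print(r,np.percentile(W[k][:,2],[50,95]).round(4) if k.sum()>5 else None)
E
```

```text
[ 0.36401128 -0.35875765  0.14268351] -4.3743683603656786e-05 [ 0.36869141 -0.9509373  -0.01697357]
0.06 None
0.08 [0.0897 0.0906]
0.1 [0.0898 0.0905]
0.12 None
0.14 None
0.15 None
0.16 [0.0727 0.079 ]
0.17 [0.0873 0.0893]
0.18 [0.0911 0.093 ]
0.19 [0.0911 0.093 ]
0.2 [0.0911 0.093 ]
0.205 [0.0896 0.0926]
```

View pics/w43.png

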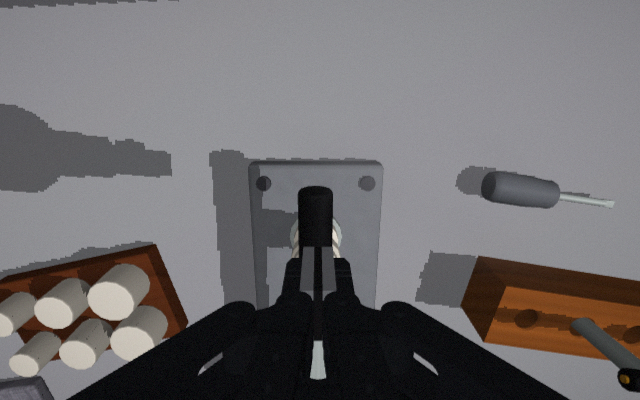

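>>> carry_out:
  deltas: [0.5,-0.01,0,0,0,0,-1,0.25,0,0,0,0,0,-1,0.1,0,0,0,0,0,-1,0,0,0,0,0,0,-1,0,0,0,0,0,0,-1]

```text
clock: 49.62
position: [0.3651, -0.3607, 0.0935]
ee_rot: [0.707, -0.027, 0.706, 0.026]
contact_force: [-0.3, 0.2, -0.1]
width: 0.0003
```

>>> carry_out:
  deltas: [0.03,0,0,0,0,0,-1,0,0,0,0,0,0,-1]

```text
clock: 49.88
position: [0.3652, -0.3609, 0.0928]
ee_rot: [0.707, -0.027, 0.706, 0.026]
contact_force: [-1.8, 1.5, 9.2]
width: 0.0001
```

>>> carry_out:
  deltas: [-0.5,0,0,0,0,0,-1,-0.9,0,0,0,0,0,-1,-0.9,0,0,0,0,0,-1,-0.3,0,-0.5,0,0,0,-1,0,0,-0.5,0,0,0,-1,0,0,0,0,0,0,-1,0,0,0,0,0,0,-1]

```text
clock: 50.75
position: [0.3055, -0.365, 0.2474]
ee_rot: [0.707, -0.026, 0.706, 0.026]
contact_force: [0.3, 0.8, 0.8]
width: 0.0001
```

```bash
python3 - <<'E'
from h import *
s=readout.get_state();print(s['position'],s['contact_force'],s['clock'])
w=snap('wrist','w44');a=snap('scene','s44');t=snap('top','t44')
cv2.imwrite('pics/s44c.png',cv2.resize(cv2.imread('pics/s44.png')[80:300,80:500],None,fx=1.9,fy=1.9,interpolation=cv2.INTER_CUBIC))
d0=dict(np.load('pics/scene0.npz'));
W0=cloud(d0);W1=cloud(a)
for n,c in {'loupe':(0.636,0.077),'watch':(0.6335,0.2075),'blower':(0.625,0.261)}.items():
    for W in (W0,W1):
        m=(np.linalg.norm(W[...,:2]-c,axis=-1)<0.03)&(W[...,2]>0.008);print(n,W[m].mean(0).round(4),m.sum())
W=cloud(w);hx=np.array([0.5553,-0.3456]);px=np.array([0.9973,0.0732]);rel=W[...,:2]-hx;a_=-(rel@px);l=rel@np.array([-px[1],px[0]])
for r in (0.03,0.06,0.09,.12,0.145,0.17,0.2):
    k=(np.abs(a_-r)<0.004)&(np.abs(l)<0.012)&(W[...,2]>0.05)&(W[...,2]<0.13);print(r,np.percentile(W[k][:,2],[50,95]).round(4) if k.sum()>5 else None)
E
```

```text
[ 0.30550574 -0.36496382  0.24738522] [0.25413218 0.78933045 0.8400861 ] 50.75
loupe [0.6448 0.0767 0.0309] 223
loupe [0.645  0.0765 0.031 ] 223
watch [0.6412 0.2064 0.0116] 234
watch [0.6407 0.2065 0.0116] 238
blower [0.6433 0.2606 0.0539] 304
blower [0.6432 0.2608 0.0542] 298
0.03 [0.0896 0.0905]
0.06 [0.0897 0.0906]
0.09 None
0.12 None
0.145 None
0.17 None
0.2 [0.091  0.0933]
```

View pics/s44c.png

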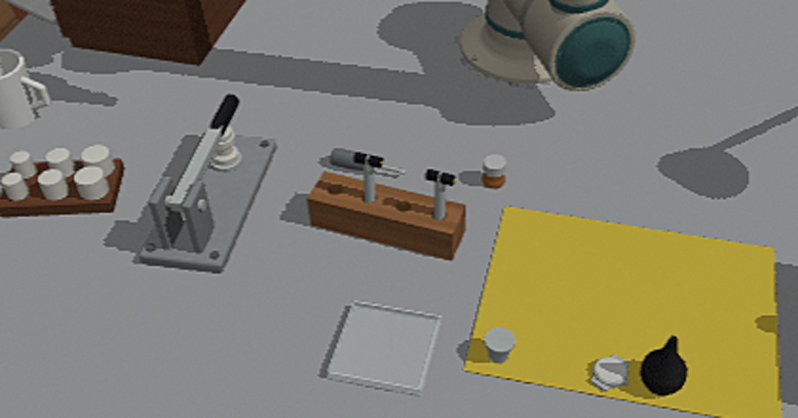

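View pics/t44.png

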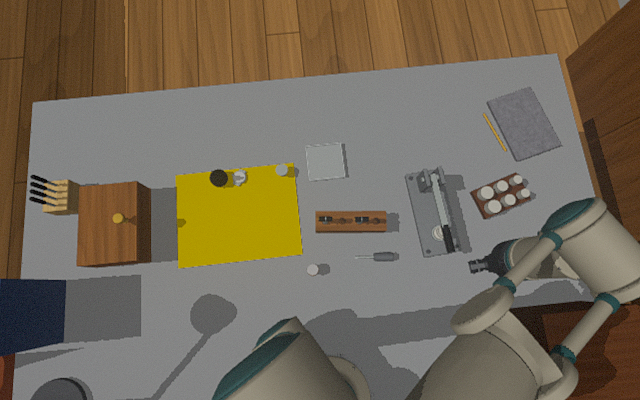

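```bash
python3 -c "
from h import *
print(job.sign_off())"
```

```text
the job is handed in; nothing more can be done
None
```

The job is done and handed in at about 51 s. No verdict came back.

- **Keys:** Only two keys were on the mat, and both now stand stem down in separate bores of the stand. After release, the crossbar tops measured 0.115–0.117 m, against 0.117 m when fully in. The last pictures show the mat empty of keys.
- **Die:** It sits fully down on the spindle, with its top at about 0.065 m as expected for a seated die.
- **Lever:** I brought it down only after the die was seated. Its handle top measured 0.093 m, which is level. Pressing on it with about 9 N at the end did not move it further.
- **Other things on the mat:** The loupe, watch case and blower read the same before and after, within 0.5 mm.

The top and scene cameras disagreed by up to about 5 mm on the stand holes, so I took the fine positions from the wrist camera. I felt no misfit while inserting, and none of my checks failed.

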